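# Fit the charged battery pack to the bottle display light

## Robot

A 6-joint arm with a two-finger parallel gripper is mounted at the origin on a cart in front of the work surface, level with it; the furniture and walls round the work are solid. World frame = base frame: x ahead of the robot, y to its left, z up, the work surface at z = 0. Lengths are in m, angles in degrees, forces in N, time in s.
With the tool pointing down it reaches from about 0.25 to 0.725 m from the base axis. Payload 9.7 kg.
Tool frame: the origin (TCP) lies at the very end of the fingers, on their centre line; the grasp point (between the pads) lies 19 mm behind it; y points along the fingers, x is the direction in which the jaws open and shut, and the axes are right-handed (so a half turn about y gives the same grasp; the last joint's range is limited). The gripper opens to 85 mm and grips with 20 to 120 N. Pads are 22 mm wide; open, the fingers measure 114 mm over their backs; the gripper's body (76 mm by 85 mm) begins 54 mm behind the grasp point. The pads swing forward as they close: fully open they stand 13 mm farther back than shut.
Start: joints at [75.287, 4.979, 10.078, 95.1, 0, 90], TCP at [0.14, 0.532, 0.231] pointing down, gripper open.
Joint ranges: [-179.16, 179.16], [-48.56, 103.87], [-65.8, 70.77], [-126.05, 130.52], [-82.76, 87.17], [-180, 180]. Speed limits (degrees/s): [127.2, 127.2, 147.25, 180, 180, 180].

## Interface

Orientations are given as [roll, pitch, yaw] about the fixed x, y, z axes, in that order (R = Rz(yaw) Ry(pitch) Rx(roll)).
In Python, from workcell import bot gives the robot as it stands.
- The arm moves only by the shell command python3 -m jog 'ROWS' [FORCE]. ROWS is JSON, a list of rows, each an object with "rotation": the turn, a rotation vector about the world's x, y, z in degrees, a list of three; "travel": the shift along the world's x, y, z in mm, a list of three; "jaw": the gripper command: -1 is shut, 1 is fully open, values between are in proportion. In form: [{"rotation": [rx, ry, rz], "travel": [x, y, z], "jaw": jaw}, ...]. A call has 1 to 8 rows; each row shifts and turns the commanded pose from where the row before left it; what a row does not reach is not made up. A row lasts 1/8 s, in which the tool goes at most 62.5 mm and 10.7 degrees, less where a joint would pass 70% of its speed; a pose out of reach is approached as far as the arm can. A call with a gripper value outside its range is refused whole. The fingers move at their own pace and stop on an object; FORCE is the grip in N (left out, the last holds). Time passes only in rows, so rows that do not move let the fingers close. It gives the time, the measured TCP pose, the force and the opening at its end, in the units of the state.
- bot.get_obs(): the state, without advancing time (a new reading comes with each control period).
- bot.camera(name): name is "scene" or "side" or "wrist"; returns the picture (420x560x3 uint8, red, green, blue); there is no depth.
- bot.camera_params(name): a dict with "K" (3x3 intrinsics, pixels), "view" (4x4, takes a point from world to camera coordinates). Camera axes: x right, y up, looking along -z (the intrinsics and any distortion apply to the point x, -y, -z); pixel columns grow to the right and rows downward; lengths in m; the calibration is good to about 2 mm. A picture is of the moment at which its call begins: read the wrist's pose just before it. camera_params takes no time and is no camera call; for the wrist camera it gives the pose at the moment of the call.
- bot.job_done(): hands the job in, once; it reports no verdict.
Trained networks look in the newest picture that a camera, given by its name, has taken for a name from the list of things; names that differ only in an ending like _2 or _b are one class to them, and where a whole thing is asked for, a point or a joint stands for the part that bears it (a point fixed in the world has none). Each returns a list of dicts, best first, with "score" (0 to 1); they miss things now and then, are a little off and sometimes report something else, mostly with a low value. They report only what shows in the picture. A call takes as long as a camera call. They do not tell look-alikes from the thing itself.
- bot.recognise(camera, thing): "xy" ([column, row] in pixels, amid what is visible of it).
- bot.trace(camera, thing): "mask" (420x560 bool, what is visible of it) and "xy" ([column, row] in pixels, amid what is visible of it).
The state is a dict: "time": time; "q": joint angles; "qd": joint speeds; "joint_efforts": joint torques, N m; "ee_pos": TCP position; "tcp_rot": TCP orientation; "wrist_force": force on the tool from outside, world axes, zero at the start; "torque": the same for the moment, N m; "opening": finger opening in m.
Only numpy, scipy, OpenCV 4.12 (cv2) and the standard library are available. Lean on these libraries where they do the work, as an engineer would, in place of code of your own. Each camera call takes 0.05 s, during which the arm holds its last target.

## Task

The bottle display light on the counter has no battery. Take the charged pack out of its charging cup and press it down flat into the bay of the light, ridged face up and turquoise end next to the bottle, until both spring catches click in over it, and stop pushing there. Then try the switch: pull its knob up until it stays out, push it back in so that the light is left off, and let go, with the bottle, the spice jar, the bell and the tape left where they are.

Things in the scene. Friction and masses are not known exactly. Their poses are not given: they have to be found in the camera images.
- pack_center (a point): Centre of the battery pack: a charcoal block 112 mm long, 58 wide, 34 thick, about 0.3 kg, at first standing on its contact end in the charging cup. x runs along its length to the turquoise tail end (up at first), y across its width, z out of the pale ridged top face (at first level, towards the robot, within 0.6 rad). The end faces are grooved 12 to 22 mm above the underside.
- pack_tail (a point): Middle of the pack's turquoise tail end face, 56 mm from its centre along its x; same axes. The brass contacts lie in a recess of the underside near the other end.
- bay_home (a point): Where the pack's centre lies when fully home in the bay, 25 mm above the counter (bay floor 8 mm up, pack top then 42 mm up). x points to the bottle, z up; the pack's axes must match these. 1.5 mm clear round the pack; corner guides with flared lips stand up to 28 mm above the counter and 40 mm to each side; the middle 60 mm of both long sides is open to the counter for fingers.
- display_light: The bottle display light, a charcoal base fixed to the counter, 272 mm long, 78 mm wide; origin at counter height, x along it to the bottle (from -130 to +142 mm). Bay centre at x = -12 mm, switch at -110 mm, round lit bottle stand (80 mm across, 38 mm high) at +103 mm. A contact block 5 mm high on the bay floor fits the pack's recess, so the pack goes home one way round only.
- charger: Pale charging cup, fixed, 58 x 82 mm at its foot, 28 mm high; origin at counter height under its middle. Its pocket, 38 x 62 mm, has its floor 6 mm up, so the standing pack's top is 118 mm above the counter. The pack's width lies along its y and the ridged face looks along its -x. The pack lifts straight out. The counter to its left is clear as far as the tray.
- switch_knob (a joint): The push-pull switch: 0 when pushed in (off), 0.010 m when pulled straight up (on). An over-centre spring of about 6 N holds it at either end of its travel and throws it over from half-way.
- knob_grip (a point): Middle of the switch's round aluminium head, 30 mm across, 16.5 mm high, on a turret 25 mm across whose top is 26 mm above the counter. This point is 41 mm above the counter when pushed in, 51 mm when out.
- catch_switch_end (a joint): Travel in m of the turquoise spring catch at the bay's switch end: 0 when sprung in, more as the pack pushes it outwards. As the pack goes straight down, resistance begins 14 mm above home, peaks at 10 to 20 N in all (both catches) about 9 mm above home and lets go at 3 to 5 mm; the catches spring back and the pack drops to the bay floor.
- catch_bottle_end (a joint): The same for the catch at the bay's end next to the bottle.
- bottle_center (a point): Mid-height of the swing-top glass bottle that stands loose on the display light's stand, 62 mm across, 226 mm tall; z is its upright axis.
- jar_center (a point): Mid-height of the glass spice jar with a green cap, 46 mm across, 106 mm tall, loose, in the row in front of the wooden tray. The tray (50 mm high) fills the counter beyond 0.46 m ahead and 0.07 m left of the robot; the tap of the drink dispenser on it reaches out to 0.47 m ahead, 0.11 to 0.19 m left, 180 to 240 mm up.
- bell_center (a point): Mid-height of the chrome service bell, 84 mm across, 58 mm tall, loose, in the same row. Other fixed things round the work: a counter sign 230 mm tall from 0.57 m ahead, 0.15 m right to 0.04 m left of the robot, and a wall 0.5 m to its right.
- tape_center (a point): Mid-height of the roll of tape lying flat, 96 mm across, 25 mm thick, loose, in the same row.
Mind the look-alikes: they are no part of the job. There is more than one size of the part that bears bell_center; the job needs the larger.

How it is judged:
By the outcome, as a careful person would: the job done as asked, in the order asked, and still so for the second after the job is handed in, with the robot touching nothing.
It also fails if it takes over 64 s, if anything falls off the work surface, if the arm or the gripper's body presses on something with over 40 N, if the wrist force passes 120 N, or if a joint passes its speed limit or range.

## Working session

There is one attempt and no reset: what is moved stays moved. The work goes in short steps, Python scripts to look and compute and a shell command to move; the robot and the scene stay as the last step left them, time stands still between calls to the robot, and variables do not carry over. Pictures are saved under pics/ and viewed, and the job is handed in when it is done.

```bash
ls; mkdir -p pics; python3 - <<'E'
from workcell import bot
import cv2
o=bot.get_obs(); print(o)
for c in ['scene','side','wrist']:
    im=bot.camera(c); cv2.imwrite(f'pics/{c}0.png',im[:,:,::-1]); p=bot.camera_params(c); print(c,p)
E
```

```text
pics
{'time': 0.0, 'q': array([7.52859894e+01, 5.01048636e+00, 1.00362818e+01, 9.51006477e+01,
       1.15708119e-04, 8.99984936e+01]), 'qd': array([ 0.06022013, -0.08132564, -0.01343769,  0.02944954, -0.03660761,
        0.06150578]), 'joint_efforts': array([-6.87082365e-05, -5.20389891e+01,  4.64806366e+01,  1.62571081e-02,
        2.30131775e-05, -4.46050983e-07]), 'ee_pos': array([0.13963868, 0.53174348, 0.23060534]), 'tcp_rot': array([-8.99998823e+01,  7.48522479e-02,  7.52874958e+01]), 'wrist_force': array([ 0.02607794, -0.03472131, -0.14984515]), 'torque': array([ 0.04760815, -0.01299185,  0.01631739]), 'opening': 0.08520064107221026}
scene {'K': array([[511.09166626,   0.        , 283.14212937],
       [  0.        , 511.09166626, 205.67046777],
       [  0.        ,   0.        ,   1.        ]]), 'view': array([[ 0.03285871, -0.99943036, -0.00769813, -0.02836001],
       [ 0.46640573,  0.00852112,  0.88452987, -0.32541544],
       [-0.88396041, -0.03265497,  0.46642003, -1.16206794],
       [ 0.        ,  0.        ,  0.        ,  1.        ]])}
side {'K': array([[397.718137
[... 207 characters left out ...]
      [-0.22745401, -0.74245644,  0.6300977 ,  0.04235586],
       [ 0.17953089,  0.60399377,  0.77650511, -1.17946996],
       [ 0.        ,  0.        ,  0.        ,  1.        ]])}
wrist {'K': array([[292.87793464,   0.        , 279.63538189],
       [  0.        , 292.87793464, 211.75269498],
       [  0.        ,   0.        ,   1.        ]]), 'view': array([[ 2.53645888e-01,  9.67297084e-01, -3.38186863e-04,
        -5.50209681e-01],
       [-9.18083176e-01,  2.40630826e-01, -3.14992202e-01,
         4.09274554e-02],
       [-3.04609660e-01,  8.02069605e-02,  9.49094199e-01,
        -3.81249143e-01],
       [ 0.00000000e+00,  0.00000000e+00,  0.00000000e+00,
         1.00000000e+00]])}
```

View pics/scene0.png

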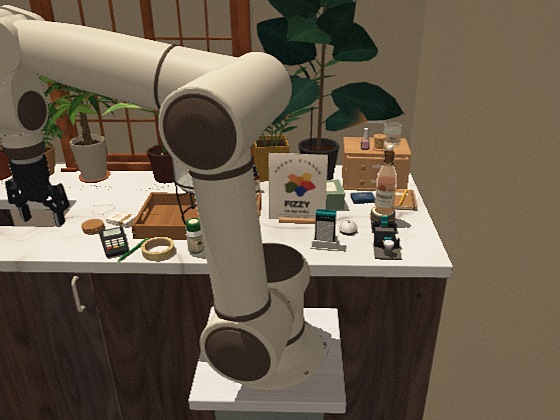

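View pics/side0.png

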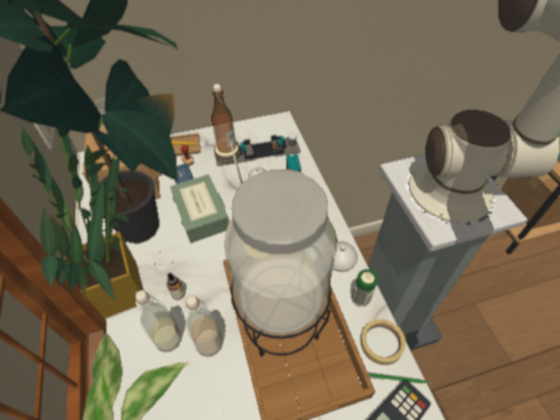

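View pics/wrist0.png

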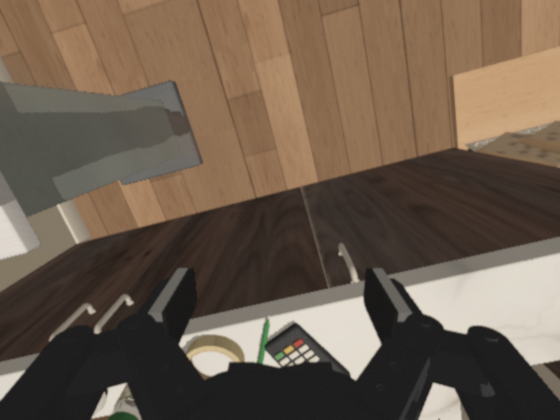

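The scene view shows the light at about (385,240) with the bottle behind it. The charger with the pack is at (325,235), with a bell at (348,227). In the side view the light is at (265,148), and the dispenser jar hides much of the charger.

```bash
cat > h.py <<'E'
from workcell import bot
import numpy as np, cv2
from scipy.spatial.transform import Rotation as R
def ray(cam,uv,P=None):
    p=P or bot.camera_params(cam);K=p['K'];V=p['view']
    d=np.array([(uv[0]-K[0,2])/K[0,0],-(uv[1]-K[1,2])/K[1,1],-1.])
    Rm=V[:3,:3];c=-Rm.T@V[:3,3];d=Rm.T@d
    return c,d/np.linalg.norm(d)
def atz(cam,uv,z,P=None):
    c,d=ray(cam,uv,P);return c+d*(z-c[2])/d[2]
def proj(cam,X,P=None):
    p=P or bot.camera_params(cam);X=np.atleast_2d(X)
    q=X@p['view'][:3,:3].T+p['view'][:3,3]
    q=q*[1,-1,-1];q=q@p['K'].T
    return q[:,:2]/q[:,2:]
def save(cam,name,crop=None,s=1):
    im=bot.camera(cam)[:,:,::-1].copy()
    np.save('pics/last_%s.npy'%cam,im)
    if crop: im=im[crop[1]:crop[3],crop[0]:crop[2]]
    im=cv2.resize(im,None,fx=s,fy=s,interpolation=cv2.INTER_CUBIC)
    cv2.imwrite('pics/%s.png'%name,im);return im
E
python3 - <<'E'
from h import *
for cam in ['scene','side']:
  for t in ['pack_center','pack_tail','display_light','charger','switch_knob','knob_grip','bottle_center','jar_center','bell_center','tape_center']:
    if bot.get_obs()['time']>2.5: break
    r=bot.recognise(cam,t)
    print(cam,t,[(np.round(a['xy'],1).tolist(),round(a['score'],2),np.round(atz(cam,a['xy'],0.03),3).tolist()) for a in r[:3]])
print(bot.get_obs()['time'])
for c in ['scene']:
  im=cv2.imread('pics/scene0.png')[170:280,270:440]; cv2.imwrite('pics/sc_crop.png',cv2.resize(im,None,fx=4.5,fy=4.5,interpolation=cv2.INTER_CUBIC))
E
```

```text
scene pack_center [([326.0, 224.4], 0.86, [0.518, -0.146, 0.03])]
scene pack_tail [([326.1, 225.8], 0.9, [0.509, -0.146, 0.03])]
scene display_light [([387.5, 234.0], 0.93, [0.463, -0.329, 0.03])]
scene charger [([327.1, 242.1], 0.56, [0.413, -0.145, 0.03])]
scene switch_knob [([386.2, 234.9], 0.57, [0.458, -0.325, 0.03]), ([387.2, 245.4], 0.54, [0.398, -0.319, 0.03]), ([324.3, 225.7], 0.36, [0.509, -0.14, 0.03])]
scene knob_grip []
scene bottle_center [([389.9, 186.3], 0.82, [0.797, -0.387, 0.03])]
scene jar_center [([192.6, 239.2], 0.88, [0.421, 0.256, 0.03])]
scene bell_center []
scene tape_center [([160.6, 252.3], 0.87, [0.348, 0.335, 0.03])]
side pack_center [([293.5, 163.9], 0.54, [0.419, -0.209, 0.03])]
side pack_tail [([292.7, 159.5], 0.7, [0.415, -0.228, 0.03])]
side display_light [([257.4, 150.1], 0.8, [0.508, -0.3, 0.03])]
side charger []
side switch_knob [([290.8, 136.1], 0.47, [0.388, -0.332, 0.03])]
side knob_grip [([280.1, 138.9], 0.57, [0.425, -0.329, 0.03])]
side bottle_center []
side jar_center [([361.4, 285.7], 0.95, [0.39, 0.226, 0.03])]
side bell_center [([344.4, 256.5], 0.59, [0.397, 0.139, 0.03]), ([256.3, 171.2], 0.48, [0.535, -0.213, 0.03])]
side tape_center [([387.7, 327.2], 0.64, [0.376, 0.337, 0.03])]
1.15
```

View pics/sc_crop.png

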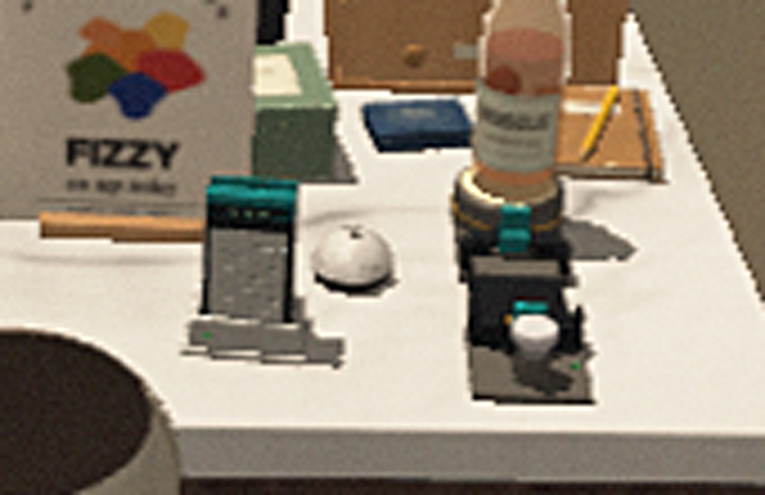

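```bash
python3 -m jog '[{"rotation":[0,0,-10],"travel":[14,-46,20],"jaw":1},{"rotation":[0,0,-10],"travel":[14,-46,20],"jaw":1},{"rotation":[0,0,-10],"travel":[14,-46,20],"jaw":1},{"rotation":[0,0,-10],"travel":[14,-46,20],"jaw":1},{"rotation":[0,0,-10],"travel":[14,-46,20],"jaw":1},{"rotation":[0,0,-10],"travel":[14,-46,20],"jaw":1},{"rotation":[0,0,-10],"travel":[14,-46,0],"jaw":1},{"rotation":[0,0,-10],"travel":[14,-46,0],"jaw":1}]' 
python3 -m jog '[{"rotation":[0,0,-10],"travel":[14,-46,0],"jaw":1},{"rotation":[0,0,-10],"travel":[14,-46,0],"jaw":1},{"rotation":[0,0,-10],"travel":[10,-46,0],"jaw":1},{"rotation":[0,0,-10],"travel":[10,-46,0],"jaw":1},{"rotation":[0,0,-10],"travel":[10,-46,0],"jaw":1},{"rotation":[0,0,-10],"travel":[0,-46,0],"jaw":1},{"rotation":[0,0,-10],"travel":[0,-46,0],"jaw":1},{"rotation":[0,0,0],"travel":[0,0,0],"jaw":1}]'
python3 - <<'E'
from h import *
print(bot.get_obs()); save('wrist','w1')
p=bot.camera_params('wrist');V=p['view'];o=bot.get_obs()
Rt=R.from_euler('xyz',o['tcp_rot'],degrees=True).as_matrix()
c=-V[:3,:3].T@V[:3,3];print(c,Rt.T@(c-o['ee_pos']),Rt.T@V[:3,:3].T)
E
```

```text
time: 2.15
ee_pos: [0.2518, 0.1626, 0.3517]
tcp_rot: [-90.0, -0.1, -5.0]
wrist_force: [0.3, 0.0, -0.2]
opening: 0.0853
time: 3.15
ee_pos: [0.3093, -0.1604, 0.3508]
tcp_rot: [-90.1, 0.0, -75.1]
wrist_force: [-0.6, 0.1, -0.2]
opening: 0.0854
{'time': 3.15, 'q': array([-2.73895525e+01, -1.70437777e+01,  3.81543116e+00,  1.10911987e+02,
       -1.83165810e-02,  1.37706820e+02]), 'qd': array([ 4.04126135, -1.52731115, -0.39036422,  1.11413299,  0.76396457,
       -1.41429238]), 'joint_efforts': array([ -2.28949182, -23.02983105,  42.98013568,  -0.44590177,
        -0.22013381,   0.33252192]), 'ee_pos': array([ 0.30931548, -0.16036498,  0.35081438]), 'tcp_rot': array([-9.00513664e+01,  2.19668862e-02, -7.50963738e+01]), 'wrist_force': array([-0.55074976,  0.11116785, -0.19618461]), 'torque': array([-0.01342384,  0.0346311 , -0.02014837]), 'opening': 0.08535830068350556}
[ 0.38750668 -0.13749523  0.49486005] [-0.00045091 -0.14379907  0.08097033] [[ 9.99999562e-01 -6.23443259e-04  6.98627073e-04]
 [ 8.59707806e-04  3.15669410e-01 -9.48868845e-01]
 [ 3.71030689e-04  9.48869029e-01  3.15669808e-01]]
```

View pics/w1.png

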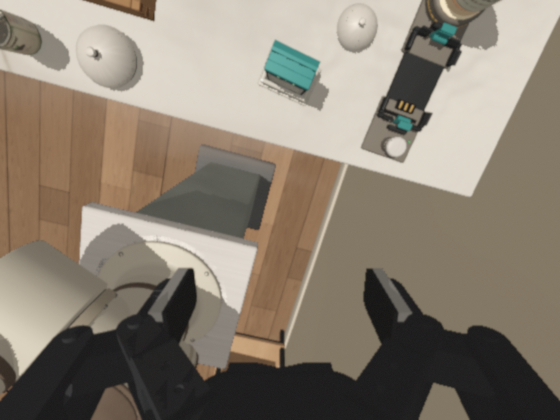

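The wrist view shows the pack standing at (292,66), turquoise end up, and the small bell at (357,27). The light runs from the knob at (396,147) to the bottle at (458,5). The larger bell is at (107,57).

```bash
python3 - <<'E'
from h import *
im=np.load('pics/last_wrist.npy')
cv2.imwrite('pics/w1a.png',cv2.resize(im[0:200,340:510],None,fx=4,fy=3,interpolation=cv2.INTER_CUBIC) if 0 else cv2.resize(im[0:195,330:500],None,fx=3,fy=3,interpolation=cv2.INTER_CUBIC))
cv2.imwrite('pics/w1b.png',cv2.resize(im[30:110,245:335],None,fx=7,fy=7,interpolation=cv2.INTER_CUBIC))
E
```

```text
(no output)
```

View pics/w1a.png

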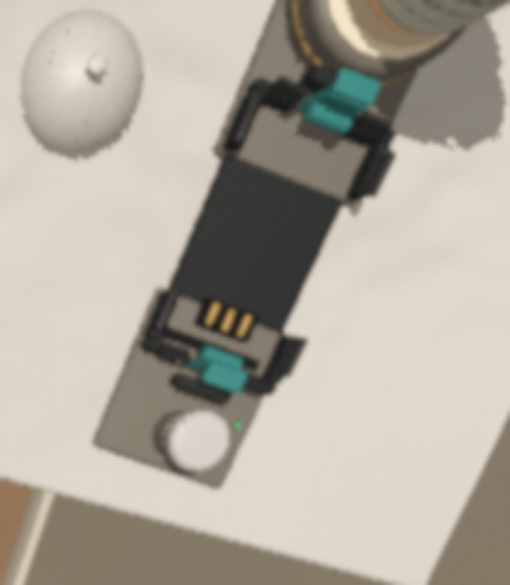

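View pics/w1b.png

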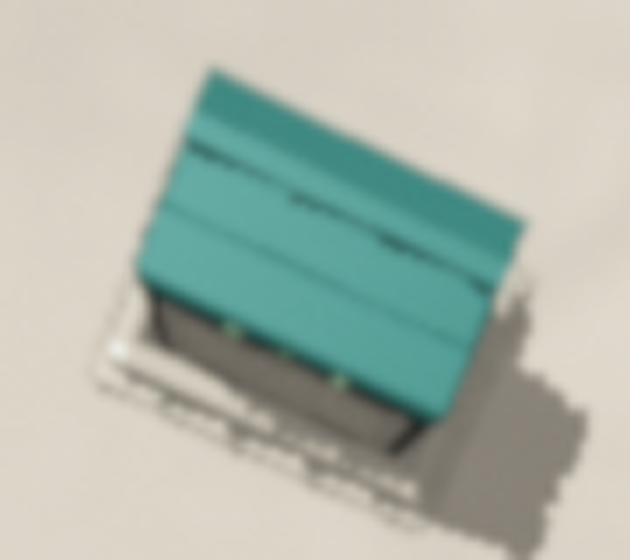

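```bash
python3 - <<'E'
from h import *
c=lambda u,v:(245+(u+.5)/7-.5,30+(v+.5)/7-.5)
pts=[(213,68),(527,222),(470,340),(440,418),(140,270),(165,205),(190,142),(495,290)]
W=[atz('wrist',c(*p),.118) for p in pts]
for p,w in zip(pts,W): print(p,np.round(w,4))
d=lambda i,j:round(np.linalg.norm(W[i]-W[j])*1000,1)
print(d(0,1),d(4,3),d(0,4),d(1,3),d(5,2),d(0,5),d(1,2))
for i,j in((1,0),(3,4),(2,5)):
  v=W[j]-W[i];print('y dir',np.degrees(np.arctan2(v[1],v[0]))-90)
g=lambda u,v:(330+(u+.5)/3-.5,(v+.5)/3-.5)
for n,p,z in [('cornL',(93,443),.008),('cornR',(220,488),.008),('knob',(200,440),.049),('knobR',(232,440),.049),('knobL',(168,437),.049),('catchS',(222,365),.03),('catchB',(342,92),.03),('cornL0',(93,443),0),('cornR0',(220,488),0.0),
 ('edgeL',(172,287),0.008),('edgeL2',(222,165),.008),('edgeR',(283,333),.008),('edgeR2',(342,203),.008)]:
  print(n,np.round(atz('wrist',g(*p),z),4))
E
```

```text
(213, 68) [ 0.4637 -0.1108  0.118 ]
(527, 222) [ 0.4556 -0.1667  0.118 ]
(470, 340) [ 0.4361 -0.1629  0.118 ]
(440, 418) [ 0.4231 -0.1616  0.118 ]
(140, 270) [ 0.4319 -0.1067  0.118 ]
(165, 205) [ 0.4424 -0.1083  0.118 ]
(190, 142) [ 0.4525 -0.1099  0.118 ]
(495, 290) [ 0.4445 -0.1647  0.118 ]
56.5 55.5 32.1 32.9 55.0 21.5 19.9
y dir -8.283887635718571
y dir -9.099315197088885
y dir -6.633717994284311
cornL [ 0.3723 -0.2779  0.008 ]
cornR [ 0.3676 -0.354   0.008 ]
knob [ 0.3889 -0.3169  0.049 ]
knobR [ 0.3931 -0.3323  0.049 ]
knobL [ 0.3861 -0.301   0.049 ]
catchS [ 0.4265 -0.321   0.03  ]
catchB [ 0.5531 -0.3275  0.03  ]
cornL0 [ 0.3721 -0.2802  0.    ]
cornR0 [ 0.3673 -0.3576  0.    ]
edgeL [ 0.4574 -0.2899  0.008 ]
edgeL2 [ 0.5164 -0.2928  0.008 ]
edgeR [ 0.4516 -0.3543  0.008 ]
edgeR2 [ 0.5163 -0.3575  0.008 ]
```

```bash
python3 -m jog '[{"rotation":[0,0,-8],"travel":[45,8,0],"jaw":1},{"rotation":[0,0,-8],"travel":[45,8,0],"jaw":1},{"rotation":[0,0,-7.5],"travel":[45,7,0],"jaw":1},{"rotation":[-1.5,-9.9,0],"travel":[0,0,-10],"jaw":1},{"rotation":[-1.5,-9.9,0],"travel":[0,0,-10],"jaw":1},{"rotation":[-1.5,-9.9,0],"travel":[0,0,-10],"jaw":1},{"rotation":[-1.5,-9.9,0],"travel":[0,0,-10],"jaw":1},{"rotation":[-0.74,-4.95,0],"travel":[0,0,-10],"jaw":1}]'
python3 -c "
from h import *
print(bot.get_obs()['q'],bot.get_obs()['ee_pos'])"
python3 -m jog '[{"rotation":[-1.5,-9.9,0],"travel":[0,0,0],"jaw":1},{"rotation":[-1.5,-9.9,0],"travel":[0,0,0],"jaw":1},{"rotation":[0,0,0],"travel":[0,0,0],"jaw":1}]'
python3 -c "
from h import *
print(bot.get_obs()['q'],bot.get_obs()['ee_pos']);save('wrist','w2');save('scene','s2')"

```

```text
time: 4.2
ee_pos: [0.4514, -0.1368, 0.3012]
tcp_rot: [-45.4, -0.1, -98.0]
wrist_force: [2.6, -0.9, 12.8]
opening: 0.0854
[-23.17208563 -48.6086629  -33.40895435  61.60100363  10.47908882
 169.00498089] [ 0.45136938 -0.13681345  0.3011765 ]
time: 4.58
ee_pos: [0.5245, -0.1821, 0.3209]
tcp_rot: [-29.6, 0.6, -96.6]
wrist_force: [-0.6, 0.1, -0.1]
opening: 0.0852
[-29.12736728 -48.52501226 -41.49064102  38.72346423  19.73775075
 168.9046005 ] [ 0.52446992 -0.18206179  0.32087275]
```

View pics/w2.png

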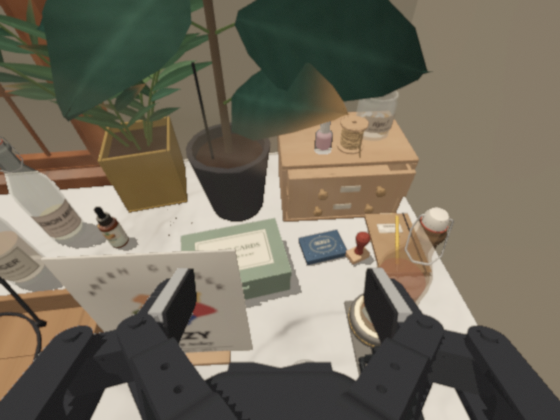

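View pics/s2.png

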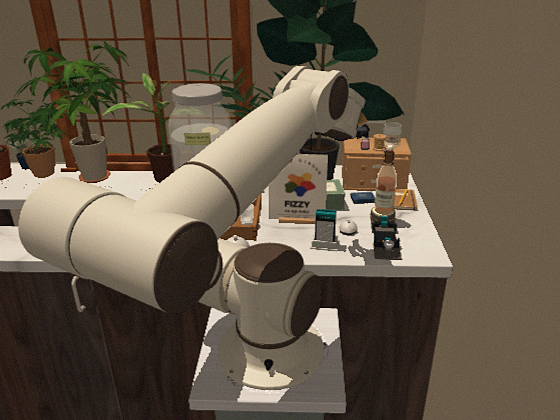

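```bash
cat > kin.py <<'E'
import numpy as np
from scipy.optimize import least_squares
from scipy.spatial.transform import Rotation as R
D=[([75.286,5.0105,10.036,95.1006,0,90],[.13964,.53174,.23061],[-90,.075,75.287]),
([-27.38955,-17.0438,3.8154,110.912,-.018,137.707],[.309315,-.160365,.350814],[-90.05,.022,-75.096]),
([-23.172,-48.6087,-33.409,61.601,10.479,169.005],[.451369,-.136813,.301177],[-45.4,-.1,-98.0]),
([-29.1274,-48.525,-41.4906,38.7235,19.7376,168.9046],[.52447,-.182062,.320873],[-29.6,.6,-96.6])]
Ry=lambda a:R.from_euler('y',a,degrees=True).as_matrix()
Rz=lambda a:R.from_euler('z',a,degrees=True).as_matrix()
Rx=lambda a:R.from_euler('x',a,degrees=True).as_matrix()
def fk(q,p,s5=1,s6=1):
    d1,a1,o,L2,L3x,L3z,wz,Lt,wx=p
    A=Rz(q[0]);x=A@[a1,o,d1]
    A=A@Ry(q[1]);x=x+A@[0,0,L2]
    A=A@Ry(-q[2]);x=x+A@[L3x,0,L3z]
    A=A@Ry(q[3]);x=x+A@[wx,0,wz]
    A=A@Rz(s5*q[4]);x=x+A@[Lt,0,0]
    # tool y = pointing = x of A
    A=A@Rx(s6*q[5])
    return x,A
if __name__=='__main__':
  for s5 in(1,-1):
    f=lambda p:np.concatenate([fk(q,p,s5)[0]-x for q,x,r in D]+[1e-3*(np.array(p)-[.3,0,0,.35,.3,.05,0,.25,0])])
    s=least_squares(f,[.3,0,0,.35,.3,.05,0,.25,0]);p=s.x
    print(s5,np.round(p,4),np.abs(s.fun[:12]).max())
    for s6 in (1,-1):
      print([np.round((fk(q,p,s5,s6)[1].T@R.from_euler('xyz',r,degrees=True).as_matrix()),2).tolist() for q,x,r in D][::2])
E
python3 kin.py
```

```text
1 [ 0.16    0.     -0.      0.4201  0.5188  0.0361 -0.      0.285   0.1443] 8.19394355783265e-07
[[[-0.0, 1.0, 0.0], [1.0, 0.0, -0.0], [-0.0, 0.0, -1.0]], [[0.0, 1.0, -0.0], [1.0, -0.0, -0.0], [-0.0, -0.0, -1.0]]]
[[[-0.0, 1.0, 0.0], [-1.0, -0.0, 0.0], [0.0, -0.0, 1.0]], [[0.0, 1.0, -0.0], [0.93, -0.0, -0.37], [-0.37, 0.0, -0.93]]]
-1 [ 2.663e-01 -3.070e-02  2.000e-04  5.011e-01  5.077e-01 -9.200e-02
  2.210e-02 -2.837e-01  7.724e-01] 0.004777248230891762
[[[-0.0, 1.0, 0.0], [1.0, 0.0, -0.0], [-0.0, 0.0, -1.0]], [[0.35, 0.93, -0.07], [0.94, -0.35, 0.01], [-0.01, -0.07, -1.0]]]
[[[-0.0, 1.0, 0.0], [-1.0, -0.0, 0.0], [0.0, -0.0, 1.0]], [[0.35, 0.93, -0.07], [0.86, -0.35, -0.36], [-0.36, 0.07, -0.93]]]
```

```bash
cat >> kin.py <<'E'
P=[.16,0,0,.4201,.5188,.0361,0,.285,.1443]
LO=np.array([-179.16,-48.56,-65.8,-126.05,-82.76,-180]);HI=np.array([179.16,103.87,70.77,130.52,87.17,180])
M=np.array([[0,1,0],[1,0,0],[0,0,-1.]])
def tool(q):
    x,A=fk(q,P);return x,A@M
def ik(x,Rt,q0,n=6):
    rng=np.random.default_rng(0);best=None
    for k in range(n):
        g=np.array(q0,float)+(0 if k==0 else rng.normal(0,15,6))
        g=np.clip(g,LO+1.,HI-1.)
        def f(q):
            y,T=tool(q);return np.concatenate([(y-x)*10,R.from_matrix(Rt.T@T).as_rotvec()])
        s=least_squares(f,g,bounds=(LO+.5,HI-.5))
        e=np.abs(s.fun).max()
        if best is None or e<best[0]: best=(e,s.x)
        if e<1e-4: break
    return best
def toolR(yaw,th):
    """heading yaw(deg), th = lean: pointing th deg forward of straight down (negative = back)"""
    d=Rz(yaw)@np.array([np.sin(np.radians(th)),0,-np.cos(np.radians(th))])
    xt=Rz(yaw)@np.array([0,-1,0.])   # tool x = -pack y
    return np.column_stack([xt,d,np.cross(xt,d)])
E
python3 - <<'E'
from kin import *
c=np.array([.444,-.1365,.062])
for gx in (0,15,30,40):
  for th in (20,30,40,50,60):
    Rt=toolR(-8.5,th); x=c+[0,0,gx/1000]+.019*Rt[:,1]
    e,q=ik(x,Rt,[-23,-40,-20,80,10,169]); print(gx,th,round(e,4),np.round(q))
print('lay')
for px,py,yaw in ((.42,.0,0),(.4,0.,0),(.36,0,0),(.45,0,0)):
  for th in (-30,-40,-50,-60,-70):
    Rt=toolR(yaw,th); x=np.array([px,py,.025])+.019*Rt[:,1]
    e,q=ik(x,Rt,[0,0,0,130,0,170]); print(px,th,round(e,4),np.round(q))
E
```

```text
0 20 0.0 [-19. -26. -40.  57.   4. 170.]
0 30 0.0 [-21. -37. -49.  48.   6. 170.]
0 40 0.0 [-22. -48. -59.  40.   9. 170.]
0 50 0.1177 [-26. -48. -60.  37.  15. 167.]
0 60 0.1912 [-34. -48. -64.  30.  30. 161.]
15 20 0.0 [-19. -27. -39.  58.   4. 170.]
15 30 0.0 [-21. -37. -48.  50.   6. 170.]
15 40 0.0 [-22. -48. -57.  41.   9. 170.]
15 50 0.1242 [-26. -48. -59.  39.  15. 167.]
15 60 0.1923 [-34. -48. -62.  33.  30. 160.]
30 20 0.0 [-19. -27. -37.  60.   4. 170.]
30 30 0.0 [-21. -37. -46.  52.   6. 170.]
30 40 0.0032 [-22. -48. -56.  43.   9. 170.]
30 50 0.1292 [-26. -48. -57.  41.  15. 167.]
30 60 0.1918 [-34. -48. -60.  36.  29. 160.]
40 20 0.0 [-19. -27. -36.  61.   4. 170.]
40 30 0.0 [-21. -38. -45.  53.   6. 170.]
40 40 0.0046 [-22. -48. -54.  45.   9. 169.]
40 50 0.1317 [-26. -48. -55.  42.  15. 167.]
40 60 0.1966 [-34. -48. -58.  38.  29. 160.]
lay
0.42 -30 0.0071 [ -0.  19.  -5.  96.   0. 179.]
0.42 -40 0.0076 [ -0.  28.   3. 105.   0. 179.]
0.42 -50 0.008 [ -0.  38.  10. 113.   0. 179.]
0.42 -60 0.0083 [ -0.  46.  17. 121.   0. 179.]
0.42 -70 0.0085 [ -0.  55.  24. 129.   0. 179.]
0.4 -30 0.007 [ -0.  16.  -8.  95.   0. 179.]
0.4 -40 0.0075 [ -0.  26.  -1. 104.   0. 179.]
0.4 -50 0.0079 [ -0.  35.   7. 112.   0. 179.]
0.4 -60 0.0083 [ -0.  44.  13. 119.   0. 179.]
0.4 -70 0.0085 [ -0.  52.  19. 127.   0. 179.]
0.36 -30 0.0068 [ -0.  11. -14.  94.   0. 179.]
0.36 -40 0.0073 [ -0.  21.  -7. 102.   0. 179.]
0.36 -50 0.0078 [ -0.  30.  -1. 109.   0. 179.]
0.36 -60 0.0082 [ -0.  39.   5. 116.   0. 179.]
0.36 -70 0.0085 [ -0.  47.  10. 123.   0. 179.]
0.45 -30 0.0073 [ -0.  23.   0.  97.   0. 179.]
0.45 -40 0.0077 [ -0.  32.   9. 106.   0. 179.]
0.45 -50 0.008 [ -0.  42.  17. 115.   0. 179.]
0.45 -60 0.0083 [ -0.  50.  24. 124.   0. 179.]
0.45 -70 0.0413 [ -0.  57.  29. 130.   0. 179.]
```

```bash
cat >> h.py <<'E'
from kin import toolR,ik,tool
def delta(x,Rt):
    o=bot.get_obs();Rc=R.from_euler('xyz',o['tcp_rot'],degrees=True).as_matrix()
    t=(np.array(x)-o['ee_pos'])*1000; r=R.from_matrix(Rt@Rc.T).as_rotvec(degrees=True)
    e,q=ik(np.array(x),Rt,o['q'])
    print('travel',np.round(t,1),'|t|',round(np.linalg.norm(t)),'rot',np.round(r,1),'|r|',round(np.linalg.norm(r),1),'ikerr',round(e,4),'q',np.round(q,1),'dq',np.round(q-o['q'],0))
E
python3 - <<'E'
from h import *
delta([.379,-.127,.167],toolR(-8.5,36))
P={'K':bot.camera_params('wrist')['K']}
E
```

```text
travel [-145.    54.6 -156.4] |t| 220 rot [ 2.7 24.2 -1.7] |r| 24.4 ikerr 0.1025 q [-26.5 -48.1 -40.9  68.9  11.2 164.1] dq [ 3.  1.  0. 30. -9. -5.]
```

```bash
python3 - <<'E'
from h import *
q0=[-22,-44,-50,45,8,169]
for th in (32,34,36):
  for z in (.07,.12,.17,.20,.24):
    e,q=ik(np.array([.45,-.1375,z]),toolR(-8.5,th),q0); print(th,z,round(e,4),np.round(q,1))
  delta([.45,-.1375,.22],toolR(-8.5,th))
E
```

```text
32 0.07 0.0 [-21.  -40.2 -49.3  49.6   6.6 169.4]
32 0.12 0.0 [-21.  -40.6 -43.9  55.3   6.6 169.4]
32 0.17 0.0 [-21.  -40.1 -38.2  60.5   6.6 169.4]
32 0.2 0.0 [-21.  -39.5 -34.5  63.5   6.6 169.4]
32 0.24 0.0 [-21.  -38.3 -29.5  67.4   6.6 169.4]
travel [ -74.    44.1 -103.4] |t| 135 rot [ 3.2 28.2 -1.7] |r| 28.4 ikerr 0.0 q [-21.  -38.9 -32.   65.5   6.6 169.4] dq [  8.  10.   9.  26. -13.   0.]
34 0.07 0.0 [-21.3 -42.5 -51.2  47.9   7.1 169.3]
34 0.12 0.0 [-21.3 -42.8 -45.8  53.6   7.1 169.3]
34 0.17 0.0 [-21.3 -42.3 -40.1  58.9   7.1 169.3]
34 0.2 0.0 [-21.3 -41.6 -36.4  61.8   7.1 169.3]
34 0.24 0.0 [-21.3 -40.4 -31.4  65.7   7.1 169.3]
travel [ -74.    44.1 -103.4] |t| 135 rot [ 2.9 26.2 -1.7] |r| 26.4 ikerr 0.0 q [-21.3 -41.  -33.9  63.8   7.1 169.3] dq [  8.   8.   7.  25. -13.   0.]
36 0.07 0.0 [-21.6 -44.8 -53.2  46.4   7.7 169.3]
36 0.12 0.0 [-21.6 -45.1 -47.8  52.    7.7 169.3]
36 0.17 0.0 [-21.6 -44.5 -42.   57.2   7.7 169.3]
36 0.2 0.0 [-21.6 -43.8 -38.3  60.1   7.7 169.3]
36 0.24 0.0 [-21.6 -42.5 -33.3  63.9   7.7 169.3]
travel [ -74.    44.1 -103.4] |t| 135 rot [ 2.7 24.2 -1.7] |r| 24.4 ikerr 0.0 q [-21.6 -43.2 -35.8  62.    7.7 169.3] dq [  7.   5.   5.  23. -12.   0.]
```

Use a 34° lean and stop above the pack for a look.

```bash
python3 -m jog '[{"rotation":[0.97,8.73,-0.57],"travel":[-24.7,14.7,-24.5],"jaw":1},{"rotation":[0.97,8.73,-0.57],"travel":[-24.7,14.7,-24.5],"jaw":1},{"rotation":[0.97,8.73,-0.57],"travel":[-24.7,14.7,-24.5],"jaw":1},{"rotation":[0,0,0],"travel":[0,0,0],"jaw":1}]'
python3 - <<'E'
from h import *
save('wrist','w3');print(proj('wrist',[[.444,-.1365,.118],[.444,-.1365,.006]]))
delta([.45,-.1375,.07],toolR(-8.5,34))
E
```

```text
time: 5.18
ee_pos: [0.4506, -0.1372, 0.2515]
tcp_rot: [-55.9, -0.1, -98.4]
wrist_force: [0.4, -0.5, 0.7]
opening: 0.0857
[[279.85253406 288.29018396]
 [279.75957998 290.09281143]]
travel [  -1.2    0.3 -181.7] |t| 182 rot [ 0.1  0.3 -0.1] |r| 0.3 ikerr 0.0 q [-21.3 -42.5 -51.2  47.9   7.1 169.3] dq [  0.  -2. -21. -18.  -0.   0.]
```

View pics/w3.png

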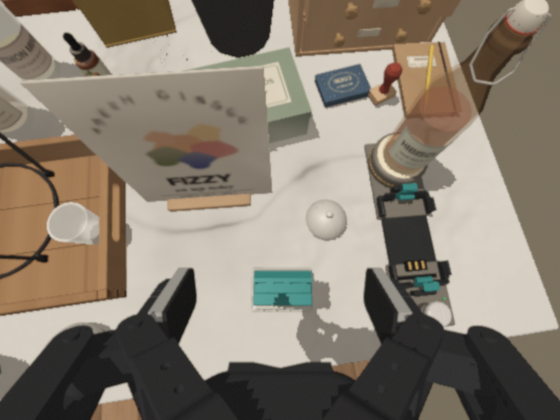

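Pack top is at (253–312, 270–306), level in the image and nearly centred between the fingers. I'll refine its centre.

```bash
python3 - <<'E'
from h import *
im=np.load('pics/last_wrist.npy')
hsv=cv2.cvtColor(im,cv2.COLOR_BGR2HSV)
m=cv2.inRange(hsv,(75,100,50),(100,255,255)); n,l,s,c=cv2.connectedComponentsWithStats(m)
for i in range(1,n):
  if s[i,4]>300: print(s[i],c[i]); 
i=[i for i in range(1,n) if s[i,4]>300 and s[i,0]<300][0]
r=cv2.minAreaRect(np.argwhere(l==i)[:,::-1].astype(np.float32));print(r)
b=cv2.boxPoints(r); W=[atz('wrist',p,.118) for p in b];print(np.round(W,4),np.mean(W,0))
for j in range(4):
  v=W[j]-W[j-1];print(np.linalg.norm(v)*1000,np.degrees(np.arctan2(v[1],v[0])))
cv2.imwrite('pics/w3a.png',cv2.resize(im[250:330,235:330],None,fx=7,fy=7,interpolation=cv2.INTER_CUBIC))
g=lambda u,v:(330+(u+.5)/3-.5,(v+.5)/3-.5)
print('bell small',atz('wrist',(326,219),.02))
E
```

```text
[ 254  271   58   34 1858] [282.57696448 288.01614639]
((282.5, 287.5), (33.0, 57.0), 90.0)
[[ 0.4643 -0.1133  0.118 ]
 [ 0.456  -0.1698  0.118 ]
 [ 0.425  -0.1643  0.118 ]
 [ 0.433  -0.1095  0.118 ]] [ 0.44459882 -0.13923042  0.118     ]
31.549225094252307 -6.994467215841343
57.09629896170666 -98.3623547981382
31.556164133522213 169.9600398487803
55.41933570777749 81.6351596900776
bell small [ 0.52934665 -0.21435635  0.02      ]
```

View pics/w3a.png

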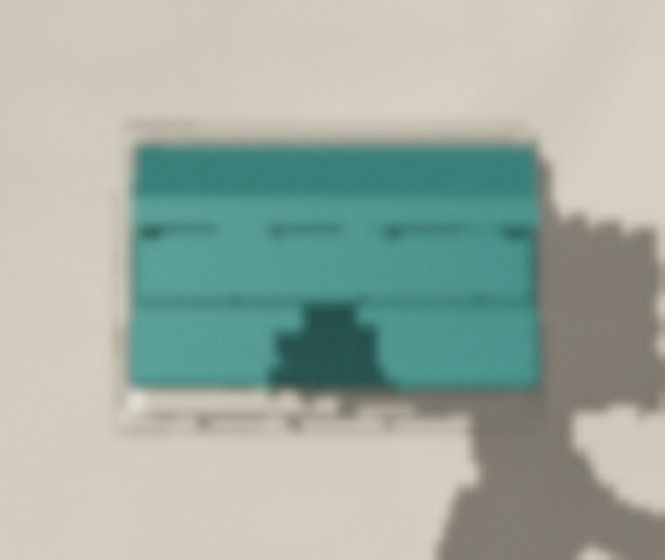

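```bash
python3 -m jog '[{"rotation":[0,0,0],"travel":[-1,-2,-40],"jaw":1},{"rotation":[0,0,0],"travel":[0,0,-40],"jaw":1},{"rotation":[0,0,0],"travel":[0,0,-40],"jaw":1},{"rotation":[0,0,0],"travel":[0,0,-36],"jaw":1},{"rotation":[0,0,0],"travel":[0,0,-25],"jaw":1},{"rotation":[0,0,0],"travel":[0,0,0],"jaw":1}]'
python3 - <<'E'
from h import *
save('wrist','w4');save('side','d4',(180,80,400,240),3)
delta([.45,-.139,.07],toolR(-8.5,34))
E
```

```text
time: 5.98
ee_pos: [0.4486, -0.1406, 0.0679]
tcp_rot: [-55.9, -0.0, -98.6]
wrist_force: [-0.5, -0.2, -0.5]
opening: 0.0852
travel [ 0.1  2.1 -1. ] |t| 2 rot [0.1 0.3 0.1] |r| 0.3 ikerr 0.0 q [-21.5 -42.4 -51.2  47.9   7.3 169.1] dq [ 0.  0.  0.  0. -0.  0.]
```

View pics/w4.png

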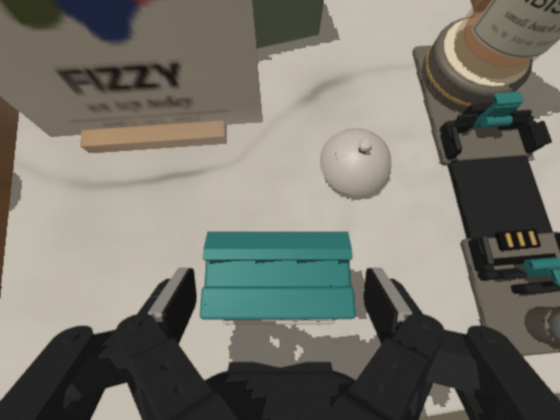

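View pics/d4.png

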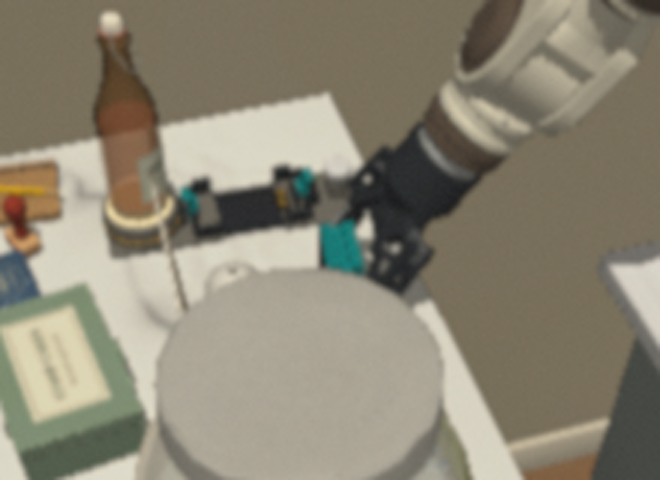

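```bash
python3 -m jog '[{"rotation":[0,0,0],"travel":[3,1,0],"jaw":1},{"rotation":[0,0,0],"travel":[0,0,0],"jaw":-1},{"rotation":[0,0,0],"travel":[0,0,0],"jaw":-1},{"rotation":[0,0,0],"travel":[0,0,0],"jaw":-1},{"rotation":[0,0,0],"travel":[0,0,0],"jaw":-1}]' 60
python3 - <<'E'
from h import *
save('wrist','w5',(140,180,420,380),2.5);print(bot.get_obs())
E
```

```text
time: 6.7
ee_pos: [0.4527, -0.1399, 0.0702]
tcp_rot: [-55.8, -0.1, -98.6]
wrist_force: [0.1, 0.6, 5.9]
opening: 0.0572
{'time': 6.75, 'q': array([-21.47179698, -42.07134413, -51.09077115,  47.44751921,
         7.1639377 , 169.22557392]), 'qd': array([ 0.08141994,  0.0208569 , -0.00392234, -0.04125253, -0.09026582,
       -0.04077516]), 'joint_efforts': array([ 1.13188190e-02, -8.00769389e+00,  4.92874396e+01, -5.19833833e+00,
        4.40317579e-02, -9.33093787e-02]), 'ee_pos': array([ 0.45269712, -0.13987213,  0.07017073]), 'tcp_rot': array([-5.57979523e+01, -6.58933281e-02, -9.85567292e+01]), 'wrist_force': array([-0.14174965,  0.91872432,  6.15946443]), 'torque': array([0.23754057, 0.03341735, 0.03273263]), 'opening': 0.05769169652610959}
```

View pics/w5.png

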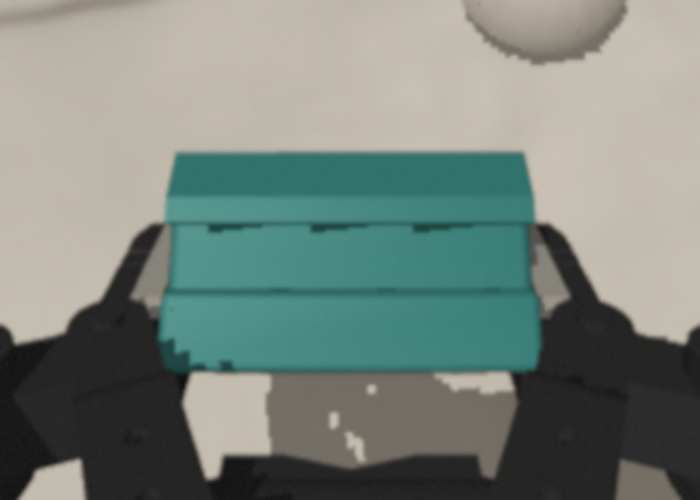

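```bash
python3 -m jog '[{"rotation":[0,0,0],"travel":[0,0,10],"jaw":-1},{"rotation":[0,0,0],"travel":[0,0,20],"jaw":-1},{"rotation":[0,0,0],"travel":[0,0,40],"jaw":-1},{"rotation":[0,0,0],"travel":[0,0,40],"jaw":-1},{"rotation":[0,0,0],"travel":[0,0,20],"jaw":-1},{"rotation":[0,0,0],"travel":[0,0,0],"jaw":-1}]'
python3 - <<'E'
from h import *
save('wrist','w6');o=bot.get_obs();print(o['wrist_force'],o['opening'])
for uv in ((100,190),(240,395)): pass
for th in (-51,):
  for z in (.1,.015): 
    e,q=ik(np.array([.409,-.01,z]),toolR(-8.5,th),[0,30,5,110,0,170]); print(z,e,np.round(q,1))
delta([.409,-.01,.12],toolR(-8.5,-51))
E
```

```text
time: 7.5
ee_pos: [0.4524, -0.1399, 0.2005]
tcp_rot: [-55.8, -0.1, -98.6]
wrist_force: [-0.2, -0.2, -3.5]
opening: 0.057
[-0.26563621  0.42025662 -2.51113082] 0.0573467177475945
0.1 0.05420776798140206 [ -4.3  34.9  15.8 122.    4.1 179.5]
0.015 0.05420776801548603 [ -4.3  38.8  11.9 114.1   4.1 179.5]
travel [-42.9 129.7 -78.7] |t| 158 rot [12.7 84.1  0. ] |r| 85.0 ikerr 0.0542 q [ -4.3  34.2  17.  124.    4.1 179.5] dq [17. 75. 53. 63. -3. 10.]
```

View pics/w6.png

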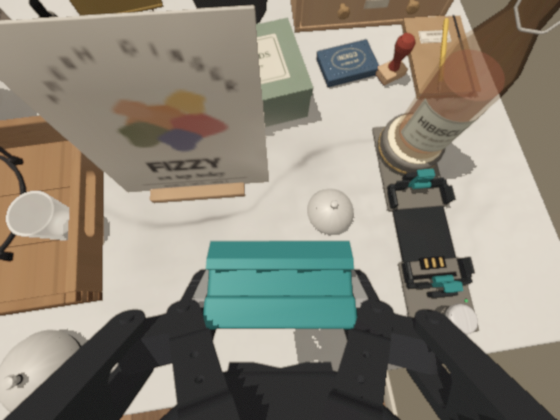

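```bash
python3 - <<'E'
from h import *
K=bot.camera_params('wrist')['K']
# tool->cam from earlier print
Rtc=np.array([[1,-6e-4,7e-4],[8.6e-4,.315669,-.948869],[3.7e-4,.948869,.31567]]);tc=np.array([-.00045,-.1438,.08097])
Rt=R.from_euler('xyz',[-90.05,.022,-75.0964],degrees=True).as_matrix();x=np.array([.309315,-.160365,.350814])
Rcw=(Rt@Rtc).T; c=x+Rt@tc; V=np.eye(4);V[:3,:3]=Rcw;V[:3,3]=-Rcw@c
P={'K':K,'view':V}; np.save('pics/P1.npy',V)
for n,uv,z in [('edge',(40,77),0),('edge',(180,120),0),('edge',(340,161),0),('edgeR',(470,193),0),('bellbig',(107,57),.03),('bellL',(77,57),.01),('bellR',(141,62),.01),('bellT',(105,25),.005),('bellB',(107,90),.005),('jar',(15,33),.1)]:
  print(n,np.round(atz('',uv,z,P),3))
for hd in (80,90,100,110):
  for y in (-.02,0):
   for z in (.015,.12):
    e,q=ik(np.array([.365,y,z]),toolR(hd,-51),[25,20,0,110,-40,110],20);print(hd,y,z,round(e,4),np.round(q,1))
E
```

```text
edge [0.345 0.233 0.   ]
edge [0.337 0.014 0.   ]
edge [ 0.341 -0.256  0.   ]
edgeR [ 0.347 -0.492  0.   ]
bellbig [0.399 0.119 0.03 ]
bellL [0.388 0.173 0.01 ]
bellR [0.405 0.08  0.01 ]
bellT [0.441 0.138 0.005]
bellB [0.353 0.129 0.005]
jar [0.395 0.187 0.1  ]
80 -0.02 0.015 0.0 [ 26.2  11.6 -22.5  92.  -38.9 139.3]
80 -0.02 0.12 0.0 [ 26.2   5.5 -16.6 103.9 -38.9 139.3]
80 0 0.015 0.0 [ 28.4  13.2 -20.8  93.5 -37.5 141.5]
80 0 0.12 0.0 [ 28.4   7.2 -15.  105.2 -37.5 141.5]
90 -0.02 0.015 0.0 [ 28.9   5.5 -28.4  86.9 -42.9 131.3]
90 -0.02 0.12 0.0 [ 28.9  -0.7 -22.2  99.3 -42.9 131.3]
90 0 0.015 0.0 [ 31.2   7.5 -26.6  88.6 -41.6 134. ]
90 0 0.12 0.0 [ 31.2   1.3 -20.5 100.8 -41.6 134. ]
100 -0.02 0.015 0.0 [ 31.2  -1.8 -35.   80.9 -46.4 121.7]
100 -0.02 0.12 0.0 [ 31.2  -8.  -28.2  93.9 -46.4 121.7]
100 0 0.015 0.0 [ 33.7   0.6 -32.9  82.9 -45.3 125. ]
100 0 0.12 0.0 [ 33.7  -5.6 -26.3  95.7 -45.3 125. ]
110 -0.02 0.015 0.0 [ 33.  -10.7 -42.1  74.2 -49.2 110.2]
110 -0.02 0.12 0.0 [ 33.  -16.8 -34.5  87.8 -49.2 110.2]
110 0 0.015 0.0 [ 35.7  -7.7 -39.8  76.4 -48.4 114.1]
110 0 0.12 0.0 [ 35.7 -13.9 -32.5  89.9 -48.4 114.1]
```

```bash
python3 - <<'E'
from h import *
for hd in (-80,-90,-100,-110,-120):
   for z in (.015,.12):
    e,q=ik(np.array([.40,0,z]),toolR(hd,-51),[-25,10,-20,90,45,-130],30);print(hd,z,round(e,4),np.round(q,1))
print(ik(np.array([.38,-.05,.27]),toolR(270,0),[-8,-5,-20,90,0,-100],20))
E
```

```text
-80 0.015 0.0 [ -26.4   16.6  -16.3   93.3   38.7 -139.6]
-80 0.12 0.0 [ -26.4   10.9  -10.7  104.7   38.7 -139.6]
-90 0.015 0.0 [ -29.    10.7  -22.6   87.6   42.8 -131.3]
-90 0.12 0.0 [ -29.     4.8  -16.6   99.5   42.8 -131.3]
-100 0.015 0.0 [ -31.1    3.6  -29.5   80.9   46.5 -121.5]
-100 0.12 0.0 [ -31.1   -2.4  -23.    93.4   46.5 -121.5]
-110 0.015 0.0 [ -32.7   -4.9  -37.    73.1   49.3 -109.7]
-110 0.12 0.0 [ -32.7  -10.9  -29.8   86.3   49.3 -109.7]
-120 0.015 0.0 [-33.5 -15.1 -45.   64.5  50.9 -95.6]
-120 0.12 0.0 [-33.5 -21.  -37.1  78.3  50.9 -95.6]
(np.float64(1.3981019898400744e-11), array([-7.49585764e+00, -1.63987569e+01, -5.18638618e+00,  1.01212371e+02,
       -8.37571912e-14, -9.74958576e+01]))
```

```bash
python3 -m jog '[{"rotation":[1.27,8.4,0],"travel":[-18,27,22],"jaw":-1},{"rotation":[1.27,8.4,0],"travel":[-18,27,22],"jaw":-1},{"rotation":[1.27,8.4,0],"travel":[-18,27,22],"jaw":-1},{"rotation":[1.27,8.4,0],"travel":[-18,27,22],"jaw":-1},{"rotation":[0,0,10.5],"travel":[0,0,0],"jaw":-1},{"rotation":[0,0,10.5],"travel":[0,0,0],"jaw":-1},{"rotation":[0,0,10.5],"travel":[0,0,0],"jaw":-1},{"rotation":[0,0,10.5],"travel":[0,0,0],"jaw":-1}]' &&
python3 -m jog '[{"rotation":[0,0,10.5],"travel":[0,0,0],"jaw":-1},{"rotation":[0,0,10.5],"travel":[0,0,0],"jaw":-1},{"rotation":[0,0,10.5],"travel":[0,0,0],"jaw":-1},{"rotation":[0,0,10.5],"travel":[0,0,0],"jaw":-1},{"rotation":[0,0,10.5],"travel":[0,0,0],"jaw":-1},{"rotation":[0,0,10.5],"travel":[0,0,0],"jaw":-1},{"rotation":[0,0,10.5],"travel":[0,0,0],"jaw":-1},{"rotation":[0,0,10.5],"travel":[0,0,0],"jaw":-1}]'
python3 -c "
from h import *
print(bot.get_obs()['q']);save('wrist','w7')"
```

```text
time: 8.55
ee_pos: [0.3778, -0.0473, 0.2857]
tcp_rot: [-90.0, 0.7, -55.2]
wrist_force: [-0.6, -0.7, -3.1]
opening: 0.0576
time: 9.55
ee_pos: [0.3777, -0.0473, 0.2857]
tcp_rot: [-89.8, 0.8, 28.8]
wrist_force: [0.4, -0.4, -2.7]
opening: 0.0575
[ -6.93362365 -15.42719413  -2.64527327 103.52423379  -0.27588479
  54.28972475]
```

View pics/w7.png

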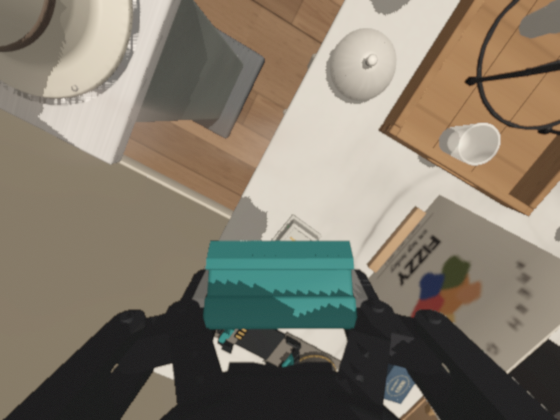

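```bash
python3 -m jog '[{"rotation":[0,0,10.5],"travel":[0,0,0],"jaw":-1},{"rotation":[0,0,10.5],"travel":[0,0,0],"jaw":-1},{"rotation":[0,0,10.5],"travel":[0,0,0],"jaw":-1},{"rotation":[0,0,10.5],"travel":[0,0,0],"jaw":-1},{"rotation":[0,0,10.5],"travel":[0,0,0],"jaw":-1},{"rotation":[0,0,10.5],"travel":[0,0,0],"jaw":-1},{"rotation":[0,0,10.5],"travel":[0,0,0],"jaw":-1},{"rotation":[0,0,10.5],"travel":[0,0,0],"jaw":-1}]' &&
python3 -m jog '[{"rotation":[0,0,10.5],"travel":[4,10,0],"jaw":-1},{"rotation":[0,0,10.5],"travel":[4,10,-10],"jaw":-1},{"rotation":[0,0,10.5],"travel":[4,10,-10],"jaw":-1},{"rotation":[0,0,10.5],"travel":[4,10,-10],"jaw":-1},{"rotation":[0,0,10.5],"travel":[4,10,-10],"jaw":-1},{"rotation":[0,0,4.2],"travel":[0,0,-10],"jaw":-1},{"rotation":[0,0,0],"travel":[0,0,0],"jaw":-1}]'
python3 - <<'E'
from h import *
print(bot.get_obs()['q'])
delta([.40,.0,.12],toolR(260,-51))
E
```

```text
time: 10.6
ee_pos: [0.3778, -0.0473, 0.286]
tcp_rot: [-89.8, 0.6, 112.6]
wrist_force: [-0.1, 0.1, -2.4]
opening: 0.0573
time: 11.48
ee_pos: [0.3974, 0.0027, 0.2356]
tcp_rot: [-89.8, 0.5, 169.0]
wrist_force: [-0.3, 0.5, -2.5]
opening: 0.057
[  0.57082018 -16.03576849  -8.79866068  96.78860648  -0.25040978
 -78.41066704]
travel [   2.6   -2.7 -115.6] |t| 116 rot [50.4 -8.9  1.2] |r| 51.2 ikerr 0.0 q [ -31.1   -2.4  -23.    93.4   46.5 -121.5] dq [-32.  14. -14.  -3.  47. -43.]
```

```bash
python3 -m jog '[{"rotation":[10.1,-1.8,0.2],"travel":[0,0,-10],"jaw":-1},{"rotation":[10.1,-1.8,0.2],"travel":[0,0,-20],"jaw":-1},{"rotation":[10.1,-1.8,0.2],"travel":[0,0,-20],"jaw":-1},{"rotation":[10.1,-1.8,0.2],"travel":[0,0,-20],"jaw":-1},{"rotation":[10.1,-1.8,0.2],"travel":[3,2,-20],"jaw":-1},{"rotation":[0,0,0],"travel":[0,0,-30],"jaw":-1},{"rotation":[0,0,0],"travel":[0,0,-30],"jaw":-1},{"rotation":[0,0,0],"travel":[0,0,0],"jaw":-1}]'
python3 - <<'E'
from h import *
print(bot.get_obs()['q'])
delta([.40,.005,.015],toolR(260,-51)); save('side','d8',(200,80,440,300),2.5);save('scene','s8',(230,150,480,300),3)
E
```

```text
time: 12.48
ee_pos: [0.4001, 0.0048, 0.0858]
tcp_rot: [-141.2, -0.1, 169.7]
wrist_force: [0.5, -0.2, -3.2]
opening: 0.0573
[ -30.66086643   -1.37253961  -25.98746166   88.8434878    46.92660774
 -120.57956452]
travel [ -0.1   0.2 -70.8] |t| 71 rot [-0.2 -0.1  0.3] |r| 0.4 ikerr 0.0 q [ -30.5    3.1  -30.    80.4   46.7 -120.7] dq [ 0.  4. -4. -8. -0. -0.]
```

View pics/d8.png

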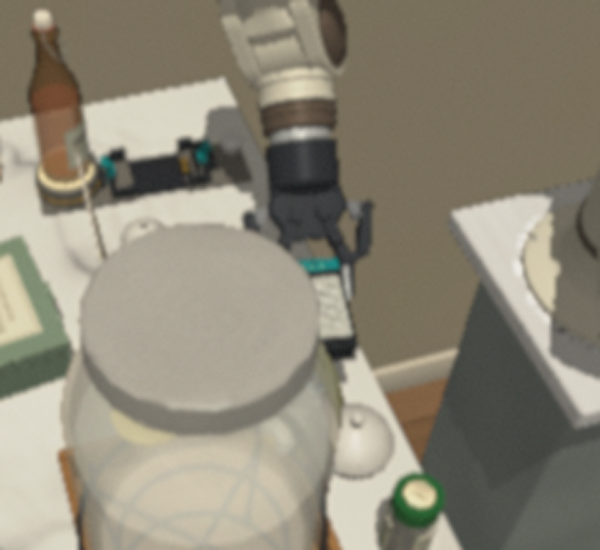

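View pics/s8.png

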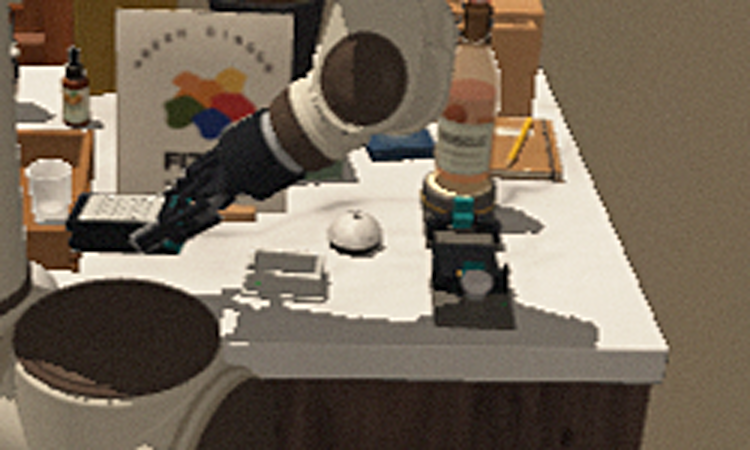

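```bash
python3 -m jog '[{"rotation":[0,0,0],"travel":[0,0,-30],"jaw":-1},{"rotation":[0,0,0],"travel":[0,0,-25],"jaw":-1},{"rotation":[0,0,0],"travel":[0,0,-10],"jaw":-1},{"rotation":[0,0,0],"travel":[0,0,-3],"jaw":-1},{"rotation":[0,0,0],"travel":[0,0,0],"jaw":-1}]'
```

```text
time: 13.2
ee_pos: [0.4015, 0.0044, 0.0201]
tcp_rot: [-141.2, 0.3, 169.8]
wrist_force: [-0.3, 1.0, -2.5]
opening: 0.0574
```

```bash
python3 -m jog '[{"rotation":[0,0,0],"travel":[0,0,-2],"jaw":-1},{"rotation":[0,0,0],"travel":[0,0,-2],"jaw":-1},{"rotation":[0,0,0],"travel":[0,0,0],"jaw":-1}]'
```

```text
time: 13.58
ee_pos: [0.4011, 0.0047, 0.0152]
tcp_rot: [-141.2, 0.2, 169.8]
wrist_force: [-0.0, 0.0, -2.6]
opening: 0.0574
```

```bash
python3 -m jog '[{"rotation":[0,0,0],"travel":[0,0,-2],"jaw":-1},{"rotation":[0,0,0],"travel":[0,0,0],"jaw":-1}]'; python3 -m jog '[{"rotation":[0,0,0],"travel":[0,0,0],"jaw":0.6},{"rotation":[0,0,0],"travel":[0,0,0],"jaw":1},{"rotation":[0,0,0],"travel":[0,0,0],"jaw":1},{"rotation":[0,0,0],"travel":[0,0,0],"jaw":1}]'
python3 - <<'E'
from h import *
save('wrist','w9')
save('scene','s9',(230,150,480,300),3)
E
```

```text
time: 13.82
ee_pos: [0.4012, 0.0047, 0.0134]
tcp_rot: [-141.2, 0.2, 169.8]
wrist_force: [0.1, -1.0, -0.1]
opening: 0.0573
time: 14.32
ee_pos: [0.4011, 0.0046, 0.0133]
tcp_rot: [-141.2, 0.2, 169.8]
wrist_force: [-0.0, 0.9, -0.5]
opening: 0.0854
```

View pics/w9.png

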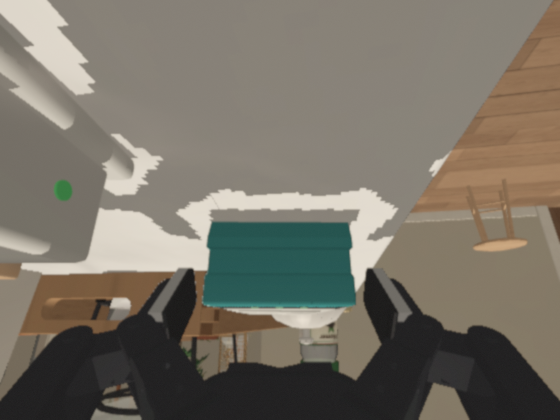

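View pics/s9.png

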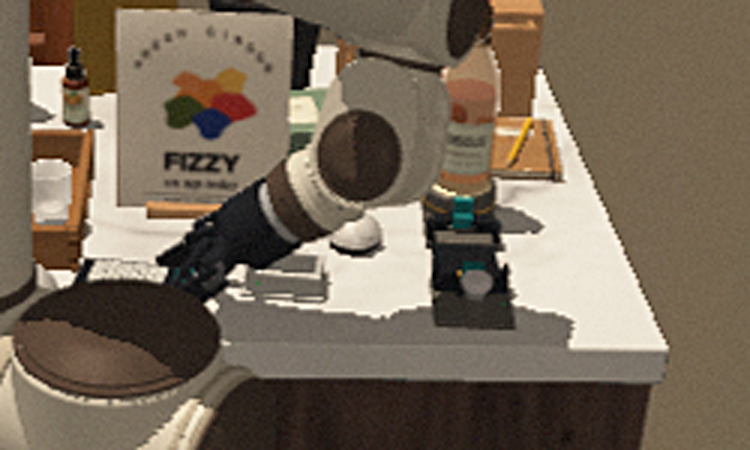

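```bash
python3 -m jog '[{"rotation":[0,0,0],"travel":[0,0,20],"jaw":1},{"rotation":[0,0,0],"travel":[0,0,40],"jaw":1},{"rotation":[-10.1,1.8,0],"travel":[0,0,45],"jaw":1},{"rotation":[-10.1,1.8,0],"travel":[0,0,45],"jaw":1},{"rotation":[-10.1,1.8,0],"travel":[0,0,40],"jaw":1},{"rotation":[-10.1,1.8,0],"travel":[0,0,10],"jaw":1},{"rotation":[-10.1,1.8,0],"travel":[0,0,0],"jaw":1},{"rotation":[0,0,-10.5],"travel":[0,0,0],"jaw":1}]' && python3 -m jog '[{"rotation":[0,0,-10.5],"travel":[0,0,0],"jaw":1},{"rotation":[0,0,-10.5],"travel":[0,0,0],"jaw":1},{"rotation":[0,0,-10.5],"travel":[0,0,0],"jaw":1},{"rotation":[0,0,-10.5],"travel":[0,0,0],"jaw":1},{"rotation":[0,0,-10.5],"travel":[0,0,0],"jaw":1},{"rotation":[0,0,-10.5],"travel":[0,0,0],"jaw":1},{"rotation":[0,0,-10.5],"travel":[0,0,0],"jaw":1},{"rotation":[0,0,-10.5],"travel":[0,0,0],"jaw":1}]' && python3 -m jog '[{"rotation":[0,0,-10.5],"travel":[0,0,0],"jaw":1},{"rotation":[0,0,-10.5],"travel":[0,0,0],"jaw":1},{"rotation":[0,0,-10.5],"travel":[0,0,0],"jaw":1},{"rotation":[0,0,-10.5],"travel":[0,0,0],"jaw":1},{"rotation":[0,0,-10.5],"travel":[0,0,0],"jaw":1},{"rotation":[0,0,-10.5],"travel":[0,0,0],"jaw":1},{"rotation":[0,0,-10.5],"travel":[0,0,0],"jaw":1},{"rotation":[0,0,-10.5],"travel":[0,0,0],"jaw":1}]'
python3 - <<'E'
from h import *
print(bot.get_obs()['q'])
save('wrist','w10')
print(bot.get_obs()['ee_pos'],bot.get_obs()['tcp_rot'])
E
```

```text
time: 15.42
ee_pos: [0.4014, 0.0066, 0.2138]
tcp_rot: [-89.8, 0.3, 159.6]
wrist_force: [0.6, 0.7, -0.0]
opening: 0.0858
time: 16.42
ee_pos: [0.4009, 0.0047, 0.2132]
tcp_rot: [-89.9, 0.2, 75.2]
wrist_force: [-0.4, 0.3, 0.7]
opening: 0.0852
time: 17.42
ee_pos: [0.401, 0.0047, 0.2132]
tcp_rot: [-89.9, 0.2, -8.8]
wrist_force: [0.6, 0.4, -0.3]
opening: 0.0856
[  0.5493922  -15.40987847 -10.82074939  94.80715082   0.16940036
  99.38883102]
[0.40096993 0.00467267 0.21323316] [-89.86853293   0.23867679  -9.35721486]
```

View pics/w10.png

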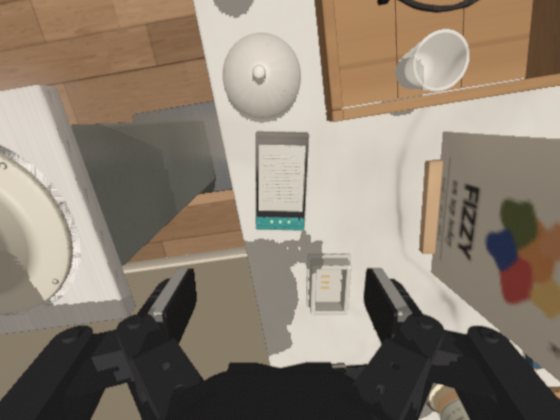

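The pack lies flat, ridged face up, at (256–308, 132–230), with the turquoise tail at row 224. The bell above it at (262,76) is untouched.

```bash
python3 - <<'E'
from h import *
im=np.load('pics/last_wrist.npy')
cv2.imwrite('pics/w10a.png',cv2.resize(im[115:245,235:330],None,fx=4.5,fy=4.5,interpolation=cv2.INTER_CUBIC))
E
```

```text
(no output)
```

View pics/w10a.png

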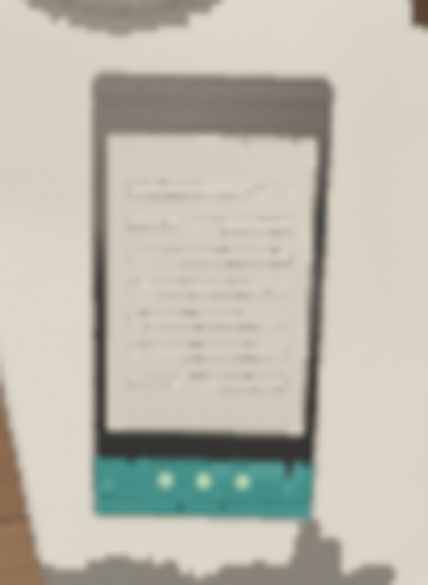

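```bash
python3 - <<'E'
from h import *
c=lambda u,v:(235+(u+.5)/4.5-.5,115+(v+.5)/4.5-.5)
W=[atz('wrist',c(*p),.034) for p in [(95,75),(331,80),(312,518),(95,515)]]
print(np.round(W,4),np.mean(W,0))
for i in range(4):
  v=W[i]-W[i-1];print(round(np.linalg.norm(v)*1000,1),round(np.degrees(np.arctan2(v[1],v[0])),1))
# pale label centre
L=[atz('wrist',c(*p),.034) for p in [(107,135),(318,138),(305,438),(107,432)]]; print(np.round(L,4),np.mean(L,0))
for i in range(4):
  v=L[i]-L[i-1];print(round(np.linalg.norm(v)*1000,1),round(np.degrees(np.arctan2(v[1],v[0])),1))
E
```

```text
[[ 0.3852  0.0731  0.034 ]
 [ 0.4402  0.063   0.034 ]
 [ 0.4205 -0.0468  0.034 ]
 [ 0.3642 -0.0368  0.034 ]] [0.40249911 0.01312385 0.034     ]
111.9 79.2
55.9 -10.5
111.5 -100.2
57.2 169.9
[[ 0.3854  0.059   0.034 ]
 [ 0.4353  0.0501  0.034 ]
 [ 0.4217 -0.0245  0.034 ]
 [ 0.3716 -0.0147  0.034 ]] [0.40349725 0.01747065 0.034     ]
75.0 79.4
50.7 -10.1
75.9 -100.3
51.1 168.9
```

```bash
python3 -m jog '[{"rotation":[0,0,-1],"travel":[1.5,8.4,-40],"jaw":1},{"rotation":[0,0,0],"travel":[0,0,-45],"jaw":1},{"rotation":[0,0,0],"travel":[0,0,-45],"jaw":1},{"rotation":[0,0,0],"travel":[0,0,-30],"jaw":1},{"rotation":[0,0,0],"travel":[0,0,-25],"jaw":1},{"rotation":[0,0,0],"travel":[0,0,-15],"jaw":1},{"rotation":[0,0,0],"travel":[0,0,0],"jaw":1}]'; python3 - <<'E'
from h import *
save('wrist','w11'); delta([.4025,.0131,.005],toolR(79.7,0)@np.diag([1,1,1]))
E
```

```text
time: 18.35
ee_pos: [0.402, 0.013, 0.0127]
tcp_rot: [-89.9, 0.3, -9.4]
wrist_force: [0.1, -0.4, -0.1]
opening: 0.0854
travel [-0.2  0.1 -8.6] |t| 9 rot [-0.2 -0.2 -0.9] |r| 0.9 ikerr 0.0 q [  1.9 -13.7 -32.6  71.1   0.  102.2] dq [ 0.  0. -1. -1. -0.  1.]
```

View pics/w11.png

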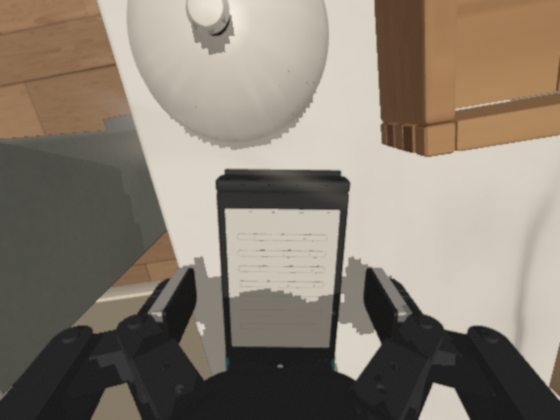

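```bash
python3 -m jog '[{"rotation":[-0.2,-0.2,-0.9],"travel":[0,0,-7],"jaw":1},{"rotation":[0,0,0],"travel":[0,0,0],"jaw":-1},{"rotation":[0,0,0],"travel":[0,0,0],"jaw":-1},{"rotation":[0,0,0],"travel":[0,0,0],"jaw":-1},{"rotation":[0,0,0],"travel":[0,0,0],"jaw":-1}]' 80; python3 -m jog '[{"rotation":[0,0,0],"travel":[0,0,15],"jaw":-1},{"rotation":[0,0,0],"travel":[0,0,40],"jaw":-1},{"rotation":[0,0,0],"travel":[0,0,40],"jaw":-1},{"rotation":[0,0,0],"travel":[0,0,0],"jaw":-1}]'
python3 - <<'E'
from h import *
save('wrist','w12'); delta([.402,-.22,.16],toolR(177,0))
E
```

```text
time: 19.02
ee_pos: [0.4031, 0.0131, 0.007]
tcp_rot: [-90.0, -0.1, -10.4]
wrist_force: [-0.6, -0.6, 6.4]
opening: 0.0568
time: 19.52
ee_pos: [0.4041, 0.0131, 0.1046]
tcp_rot: [-90.0, -0.3, -10.4]
wrist_force: [1.0, -0.9, -2.4]
opening: 0.0568
travel [  -1.2 -233.1   57.5] |t| 240 rot [-0.1  0.1 97.4] |r| 97.4 ikerr 0.0 q [-28.7  -8.4 -10.9  87.5  -0.  -25.7] dq [ -31.    8.   13.    5.    0. -128.]
```

View pics/w12.png

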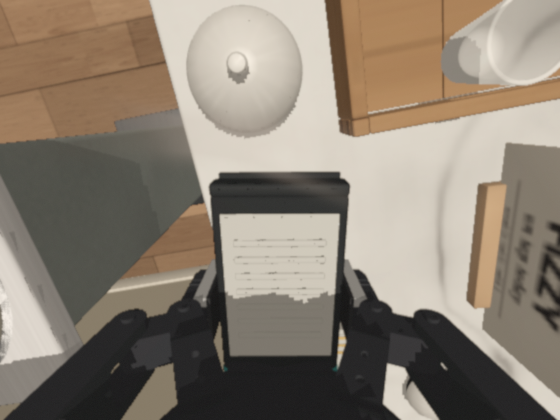

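```bash
python3 -m jog '[{"rotation":[0,0,9.74],"travel":[0,-22,10],"jaw":-1},{"rotation":[0,0,9.74],"travel":[0,-22,10],"jaw":-1},{"rotation":[0,0,9.74],"travel":[0,-22,10],"jaw":-1},{"rotation":[0,0,9.74],"travel":[0,-22,10],"jaw":-1},{"rotation":[0,0,9.74],"travel":[0,-22,10],"jaw":-1},{"rotation":[0,0,9.74],"travel":[0,-22,10],"jaw":-1},{"rotation":[0,0,9.74],"travel":[0,-22,10],"jaw":-1},{"rotation":[0,0,9.74],"travel":[0,-22,10],"jaw":-1}]' && python3 -m jog '[{"rotation":[0,0,9.74],"travel":[0,-20,0],"jaw":-1},{"rotation":[0,0,9.74],"travel":[0,-20,0],"jaw":-1},{"rotation":[0,0,0],"travel":[0,0,0],"jaw":-1}]'
python3 - <<'E'
from h import *
save('wrist','w13'); o=bot.get_obs();print(o['q'],o['ee_pos'],o['tcp_rot'],o['wrist_force'])
E
```

```text
time: 20.58
ee_pos: [0.4019, -0.1635, 0.1801]
tcp_rot: [-89.9, 0.0, 67.8]
wrist_force: [0.8, -0.1, -1.7]
opening: 0.0567
time: 20.95
ee_pos: [0.4019, -0.2035, 0.1797]
tcp_rot: [-89.9, -0.1, 86.9]
wrist_force: [-0.7, -0.4, -1.3]
opening: 0.0568
[-2.67978070e+01 -9.28671111e+00 -9.44779737e+00  8.99532572e+01
  2.91728512e-02 -2.35630761e+01] [ 0.40195915 -0.2028623   0.17993597] [-8.99068524e+01 -7.24501338e-02  8.67651811e+01] [-0.62436406  0.23462108 -2.43884596]
```

View pics/w13.png

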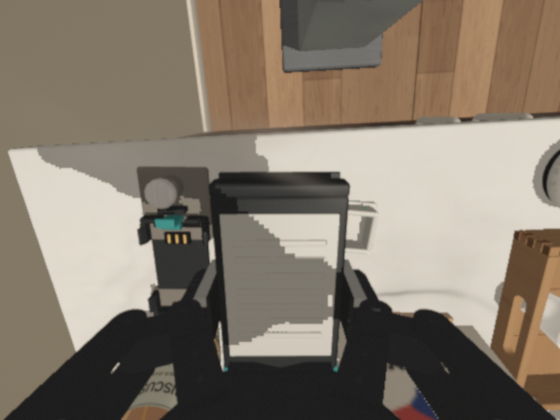

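The light shows upper left: base corners near (140,168) and (210,168), knob (162,193), brass contacts (177,238). The held pack is centred and level.

```bash
python3 - <<'E'
from h import *
im=np.load('pics/last_wrist.npy')
cv2.imwrite('pics/w13a.png',cv2.resize(im[155:305,125:225],None,fx=4,fy=4,interpolation=cv2.INTER_CUBIC))
cv2.imwrite('pics/w13b.png',cv2.resize(im[165:385,200:365],None,fx=2.7,fy=2.7,interpolation=cv2.INTER_CUBIC))
E
```

```text
(no output)
```

View pics/w13a.png

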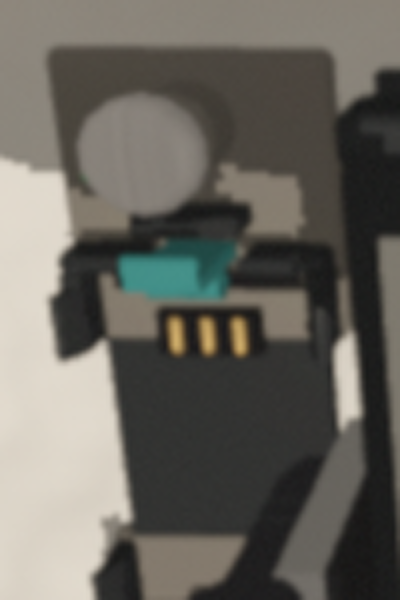

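View pics/w13b.png

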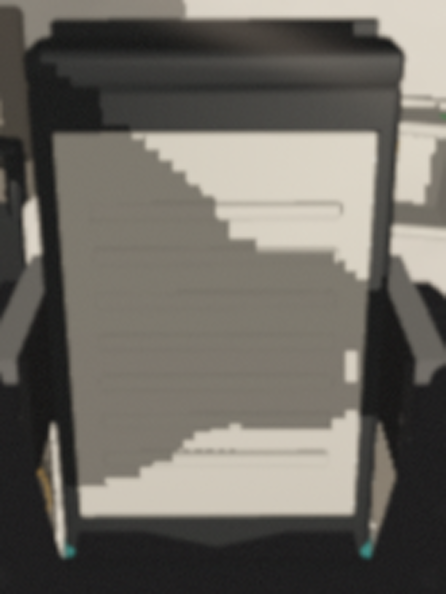

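```bash
python3 - <<'E'
from h import *
a=lambda u,v:(125+(u+.5)/4-.5,155+(v+.5)/4-.5)
b=lambda u,v:(200+(u+.5)/2.7-.5,165+(v+.5)/2.7-.5)
z=bot.get_obs()['ee_pos'][2]
L=np.array([atz('wrist',b(*p),z+.027) for p in [(53,132),(378,132),(355,515),(78,515)]])
print('label',np.round(L,4),L.mean(0),[round(np.linalg.norm(L[i]-L[i-1])*1000,1) for i in range(4)])
for i,j in((1,0),(2,3)): v=L[j]-L[i]; print('y?',np.degrees(np.arctan2(v[1],v[0])))
v=(L[2]+L[3]-L[0]-L[1]);print('xdir',np.degrees(np.arctan2(v[1],v[0])))
C=[atz('wrist',a(*p),.008) for p in [(50,50),(332,52)]];print('corners',np.round(C,4),np.linalg.norm(C[0]-C[1]),np.mean(C,0)); v=C[1]-C[0];print('ydir',np.degrees(np.arctan2(v[1],v[0]))-90)
k=atz('wrist',a(143,152),.0495);print('knob',k, [atz('wrist',a(*p),.0495) for p in [(78,152),(208,152)]])
t=atz('wrist',a(208,335),.013);print('contacts',t)
e=[atz('wrist',a(*p),.008) for p in [(110,340),(132,533),(335,345)]];print(np.round(e,4)); v=e[1]-e[0];print('edge dir',np.degrees(np.arctan2(v[1],v[0])))
E
```

```text
label [[ 0.3589 -0.2254  0.2069]
 [ 0.3618 -0.1748  0.2069]
 [ 0.4369 -0.1784  0.2069]
 [ 0.4339 -0.2298  0.2069]] [ 0.39786079 -0.20211959  0.20693597] [np.float64(75.1), np.float64(50.7), np.float64(75.2), np.float64(51.5)]
y? -93.2537167366256
y? -93.32747142632714
xdir -3.08129381313106
corners [[ 0.3657 -0.3542  0.008 ]
 [ 0.3706 -0.2782  0.008 ]] 0.07608709428568099 [ 0.36816693 -0.31619478  0.008     ]
ydir -3.642721464335196
knob [ 0.38555279 -0.31641651  0.0495    ] [array([ 0.38466609, -0.33205697,  0.0495    ]), array([ 0.38643969, -0.30077246,  0.0495    ])]
contacts [ 0.44903665 -0.32345756  0.013     ]
[[ 0.451  -0.3544  0.008 ]
 [ 0.5159 -0.3601  0.008 ]
 [ 0.4564 -0.2888  0.008 ]]
edge dir -5.0298979901907055
```

```bash
python3 -m jog '[{"rotation":[0,0,0],"travel":[28,-40,0],"jaw":-1},{"rotation":[0,0,0],"travel":[28,-40,-10],"jaw":-1},{"rotation":[0,0,0],"travel":[28,-39.5,-25],"jaw":-1},{"rotation":[0,0,0],"travel":[0,0,-40],"jaw":-1},{"rotation":[0,0,0],"travel":[0,0,-30],"jaw":-1},{"rotation":[0,0,0],"travel":[0,0,0],"jaw":-1}]'
python3 - <<'E'
from h import *
save('wrist','w14'); o=bot.get_obs();print(o['ee_pos'],o['tcp_rot']); save('side','d14',(180,90,340,200),4.5);save('scene','s14',(330,150,450,280),4.5)
E
```

```text
time: 21.75
ee_pos: [0.4851, -0.3206, 0.0732]
tcp_rot: [-89.7, -0.2, 86.9]
wrist_force: [0.5, -0.6, -2.4]
opening: 0.0566
[ 0.48608776 -0.32133618  0.07549404] [-8.99152819e+01 -8.34203524e-02  8.69206552e+01]
```

View pics/w14.png

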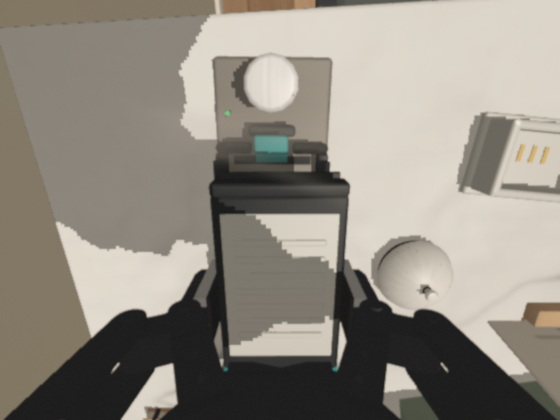

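View pics/d14.png

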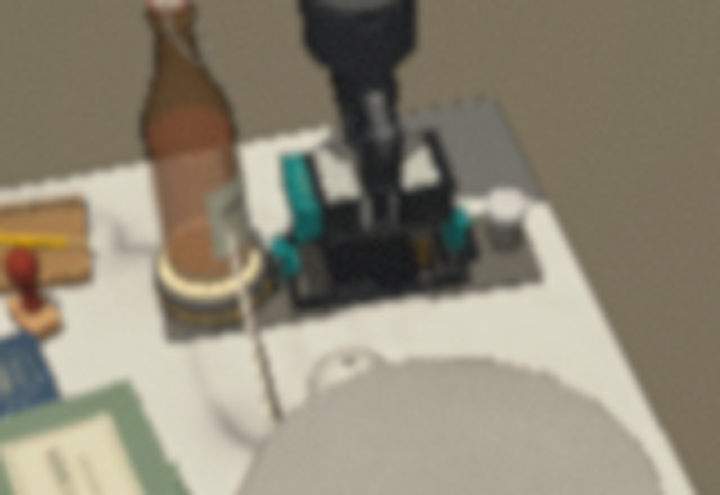

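View pics/s14.png

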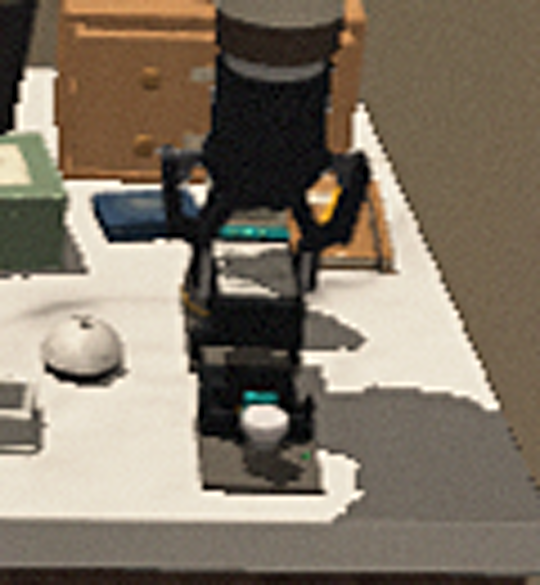

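Good view: the knob is at (271,83), the switch-end catch at (271,150), and the pack's contact end is along row 183. Measure the pack against the light in this one image.

```bash
python3 - <<'E'
from h import *
im=np.load('pics/last_wrist.npy')
cv2.imwrite('pics/w14a.png',cv2.resize(im[45:215,200:360],None,fx=3.5,fy=3.5,interpolation=cv2.INTER_CUBIC))
E
```

```text
(no output)
```

View pics/w14a.png

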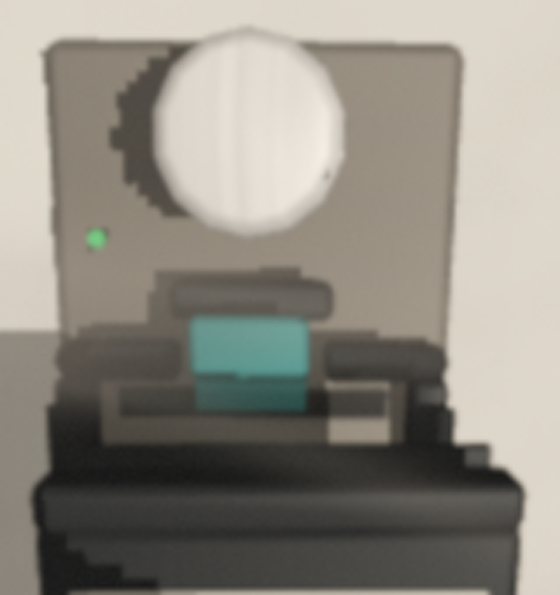

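```bash
python3 - <<'E'
from h import *
a=lambda u,v:(200+(u+.5)/3.5-.5,45+(v+.5)/3.5-.5)
o=bot.get_obs();Rc=R.from_euler('xyz',o['tcp_rot'],degrees=True).as_matrix();x=o['ee_pos']
h=np.radians(-3.1);ux=np.array([np.cos(h),np.sin(h),0]);uy=np.array([-np.sin(h),np.cos(h),0])
def show(n,p,z):
  w=atz('wrist',a(*p),z);print(n,np.round(w,4),'rel TCP along/across',np.round([(w-x)@ux*1000,(w-x)@uy*1000],1));return w
for z in(.008,.01,.012):
  A=show('cL',(47,43),z);B=show('cR',(461,48),z);print(z,np.linalg.norm(A-B))
K=show('knob',(249,130),.0495);show('kl',(154,130),.0495);show('kr',(345,130),.0495);show('kt',(249,27),.0495);show('kb',(249,236),.0495)
A=show('eL1',(47,60),.008);B=show('eL2',(62,340),.008);v=B-A;print(np.degrees(np.arctan2(v[1],v[0])))
A=show('eR1',(461,60),.008);B=show('eR2',(445,340),.008);v=B-A;print(np.degrees(np.arctan2(v[1],v[0])))
z=x[2]+.027
# pack contact-end top edge
for n,p in [('pl',(37,505)),('pr',(521,505)),('p upper',(280,448))]: show(n,p,z-.004)
show('catchtop l',(190,350),.035);show('catchtop r',(308,350),.035)
print(x)
E
```

```text
cL [ 0.3682 -0.359   0.008 ] rel TCP along/across [-116.8  -43.1]
cR [ 0.3731 -0.2819  0.008 ] rel TCP along/across [-116.1   34.2]
0.008 0.07730594341995399
cL [ 0.3686 -0.3587  0.01  ] rel TCP along/across [-116.5  -42.7]
cR [ 0.3734 -0.2822  0.01  ] rel TCP along/across [-115.8   33.9]
0.01 0.07658170664237239
cL [ 0.3689 -0.3583  0.012 ] rel TCP along/across [-116.2  -42.3]
cR [ 0.3737 -0.2826  0.012 ] rel TCP along/across [-115.5   33.6]
0.012 0.07585746986479078
knob [ 0.3891 -0.3214  0.0495] rel TCP along/across [-98.   -4.4]
kl [ 0.3883 -0.336   0.0495] rel TCP along/across [-98. -19.]
kr [ 0.3899 -0.3066  0.0495] rel TCP along/across [-98.1  10.4]
kt [ 0.375  -0.3205  0.0495] rel TCP along/across [-112.2   -4.2]
kb [ 0.4045 -0.3224  0.0495] rel TCP along/across [-82.6  -4.5]
eL1 [ 0.3711 -0.3594  0.008 ] rel TCP along/across [-114.   -43.3]
eL2 [ 0.4222 -0.3627  0.008 ] rel TCP along/across [-62.7 -43.9]
-3.7372468973989266
eR1 [ 0.3752 -0.2819  0.008 ] rel TCP along/across [-114.1   34.3]
eR2 [ 0.4263 -0.285   0.008 ] rel TCP along/across [-62.8  34. ]
-3.4420843811648694
pl [ 0.4343 -0.3484  0.1009] rel TCP along/across [-51.5 -28.9]
pr [ 0.4373 -0.29    0.1009] rel TCP along/across [-51.6  29.6]
p upper [ 0.4289 -0.3187  0.1009] rel TCP along/across [-58.5   0.5]
catchtop l [ 0.4231 -0.3345  0.035 ] rel TCP along/across [-63.4 -15.6]
catchtop r [ 0.4242 -0.3135  0.035 ] rel TCP along/across [-63.4   5.5]
[ 0.4872169  -0.32233794  0.07786807]
```

```bash
python3 -m jog '[{"rotation":[0,0,-0.5],"travel":[0,-4.5,0],"jaw":-1},{"rotation":[0,0,0],"travel":[0,0,0],"jaw":-1},{"rotation":[0,0,0],"travel":[0,0,0],"jaw":-1}]'
python3 - <<'E'
from h import *
o=bot.get_obs();print(o['ee_pos'],o['qd']);P=bot.camera_params('wrist');save('wrist','w15');o=bot.get_obs();print(o['ee_pos'],o['tcp_rot'])
im=np.load('pics/last_wrist.npy')
cv2.imwrite('pics/w15a.png',cv2.resize(im[45:215,200:360],None,fx=3.5,fy=3.5,interpolation=cv2.INTER_CUBIC))
np.save('pics/V15.npy',P['view'])
E
```

```text
time: 22.28
ee_pos: [0.4867, -0.3271, 0.0767]
tcp_rot: [-90.1, 0.0, 86.5]
wrist_force: [-0.3, 0.7, -2.3]
opening: 0.0566
[ 0.48669297 -0.32714092  0.07669777] [ 0.07900557  0.14356196 -0.20469479 -0.05129423  0.05881066 -0.01176843]
[ 0.48663228 -0.32705773  0.07652062] [-9.00561538e+01  5.28343293e-03  8.64907712e+01]
```

View pics/w15a.png

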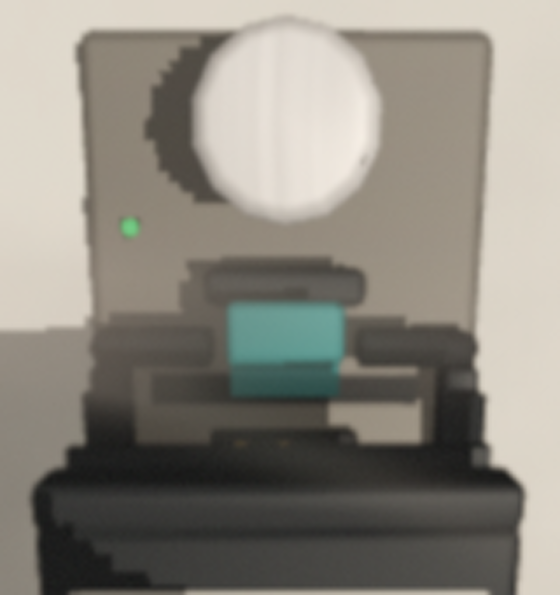

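```bash
python3 - <<'E'
from h import *
a=lambda u,v:(200+(u+.5)/3.5-.5,45+(v+.5)/3.5-.5)
o=bot.get_obs();x=o['ee_pos']
P={'K':bot.camera_params('wrist')['K'],'view':np.load('pics/V15.npy')}
h=np.radians(-3.5);ux=np.array([np.cos(h),np.sin(h),0]);uy=np.array([-np.sin(h),np.cos(h),0])
def show(n,p,z):
  w=atz('wrist',a(*p),z,P);print(n,np.round(w,4),'rel',np.round([(w-x)@ux*1000,(w-x)@uy*1000],1));return w
show('kc',(287,118),.0495);show('kt',(287,16),.0495);show('kb',(287,221),.0495);show('kl',(193,118),.0495);show('kr',(381,118),.0495)
A=show('cL',(80,32),.008);B=show('cR',(490,34),.008);v=A-B;print(np.degrees(np.arctan2(v[1],v[0]))+90)
A=show('eL1',(82,60),.008);B=show('eL2',(97,330),.008);v=B-A;print(np.degrees(np.arctan2(v[1],v[0])))
A=show('eR1',(489,60),.008);B=show('eR2',(476,330),.008);v=B-A;print(np.degrees(np.arctan2(v[1],v[0])))
z=x[2]+.027
show('pl',(37,505),z-.003);show('pr',(521,505),z-.003); 
im=cv2.imread('pics/w15.png');cv2.imwrite('pics/w15b.png',cv2.resize(im[165:385,200:365],None,fx=2.7,fy=2.7,interpolation=cv2.INTER_CUBIC))
b=lambda u,v:(200+(u+.5)/2.7-.5,165+(v+.5)/2.7-.5)
for p in [(53,132),(378,132),(355,515),(78,515)]:
  w=atz('',b(*p),z,P);print(np.round([(w-x)@ux*1000,(w-x)@uy*1000],1))
E
```

```text
kc [ 0.3873 -0.3195  0.0495] rel [-99.6   1.5]
kt [ 0.3735 -0.3186  0.0495] rel [-113.4    1.5]
kb [ 0.4021 -0.3203  0.0495] rel [-84.8   1.6]
kl [ 0.3864 -0.3338  0.0495] rel [-99.6 -12.8]
kr [ 0.3882 -0.3051  0.0495] rel [-99.6  15.9]
cL [ 0.3661 -0.3563  0.008 ] rel [-118.6  -36.5]
cR [ 0.371  -0.2805  0.008 ] rel [-118.2   39.4]
-3.738381764145373
eL1 [ 0.3707 -0.3565  0.008 ] rel [-113.9  -36.5]
eL2 [ 0.4197 -0.3595  0.008 ] rel [-64.9 -36.4]
-3.45881922341954
eR1 [ 0.3754 -0.2807  0.008 ] rel [-113.9   39.5]
eR2 [ 0.4243 -0.2831  0.008 ] rel [-64.9  40. ]
-2.862509231748982
pl [ 0.4333 -0.3526  0.1005] rel [-51.6 -28.8]
pr [ 0.4369 -0.2946  0.1005] rel [-51.6  29.4]
[-41.7 -25. ]
[-41.7  25.7]
[33.7 26.4]
[ 33.6 -25.2]
```

View pics/w15b.png

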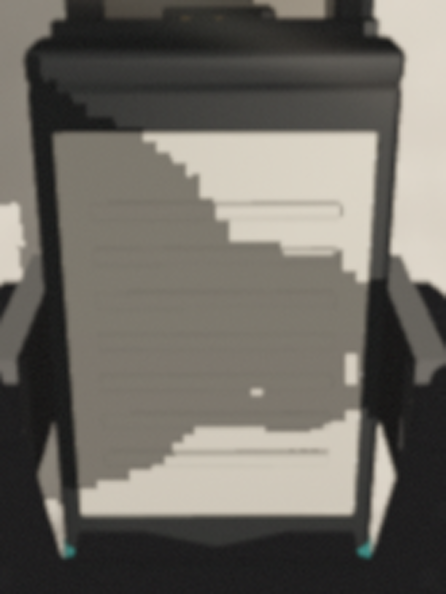

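```bash
python3 -m jog '[{"rotation":[0,0,0],"travel":[-1.3,1.1,-20],"jaw":-1},{"rotation":[0,0,0],"travel":[0,0,-15],"jaw":-1},{"rotation":[0,0,0],"travel":[0,0,0],"jaw":-1},{"rotation":[0,0,0],"travel":[0,0,0],"jaw":-1}]'
python3 - <<'E'
from h import *
P=bot.camera_params('wrist');save('wrist','w16');save('side','d16',(180,90,340,200),4.5)
o=bot.get_obs();print(o['ee_pos'],o['tcp_rot'],o['wrist_force'])
im=np.load('pics/last_wrist.npy')
cv2.imwrite('pics/w16a.png',cv2.resize(im[25:215,200:360],None,fx=3.1,fy=3.1,interpolation=cv2.INTER_CUBIC))
E
```

```text
time: 22.82
ee_pos: [0.4855, -0.326, 0.0417]
tcp_rot: [-90.1, 0.0, 86.5]
wrist_force: [0.7, -0.8, -2.8]
opening: 0.0567
[ 0.4856657  -0.32611361  0.04204123] [-9.00931704e+01  2.85590146e-02  8.65034160e+01] [ 0.29768079 -1.81340313 -1.92958888]
```

View pics/w16a.png

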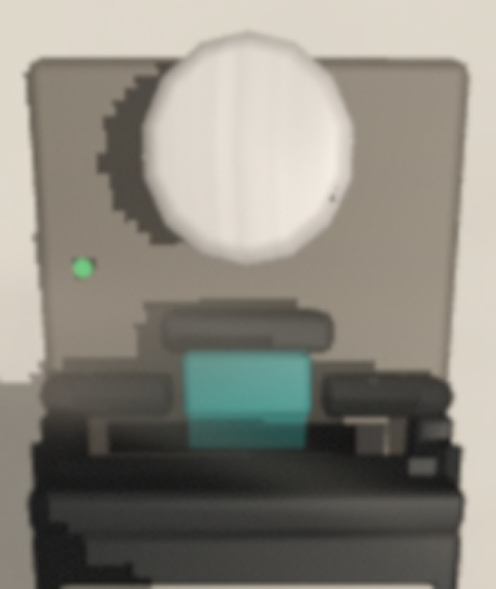

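View pics/d16.png

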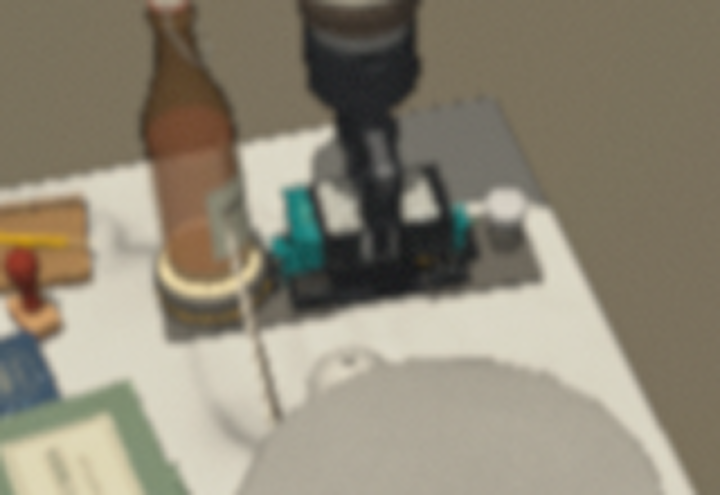

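```bash
python3 - <<'E'
from h import *
a=lambda u,v:(200+(u+.5)/3.1-.5,25+(v+.5)/3.1-.5)
x=bot.get_obs()['ee_pos'];h=np.radians(-3.4);ux=np.array([np.cos(h),np.sin(h),0]);uy=np.array([-np.sin(h),np.cos(h),0])
for n,p,z in [('kt',(247,32),.0495),('kb',(247,264),.0495),('cL',(28,60),.008),('cR',(467,62),.008),('pl',(32,507),x[2]+.024),('pr',(463,507),x[2]+.024)]:
  w=atz('wrist',a(*p),z);print(n,np.round([(w-x)@ux*1000,(w-x)@uy*1000],1))
E
```

```text
kt [-112.2    0.5]
kb [-83.3   0.5]
cL [-117.3  -37.4]
cR [-116.9   38.7]
pl [-52.1 -28.6]
pr [-52.   29.7]
```

```bash
python3 -m jog '[{"rotation":[0,0,0],"travel":[0,0,-5],"jaw":-1},{"rotation":[0,0,0],"travel":[0,0,-4],"jaw":-1},{"rotation":[0,0,0],"travel":[0,0,0],"jaw":-1}]'; python3 -m jog '[{"rotation":[0,0,0],"travel":[0,0,-3],"jaw":-1},{"rotation":[0,0,0],"travel":[0,0,0],"jaw":-1}]'
```

```text
time: 23.3
ee_pos: [0.485, -0.3257, 0.0317]
tcp_rot: [-90.0, -0.0, 86.5]
wrist_force: [0.3, 0.4, -1.8]
opening: 0.0562
time: 23.55
ee_pos: [0.4851, -0.326, 0.0295]
tcp_rot: [-90.0, 0.0, 86.5]
wrist_force: [-3.1, -0.4, -0.0]
opening: 0.0565
```

```bash
python3 -m jog '[{"rotation":[0,0,0],"travel":[-0.3,0,-3],"jaw":-1},{"rotation":[0,0,0],"travel":[0,0,0],"jaw":-1}]';  python3 -m jog '[{"rotation":[0,0,0],"travel":[0,0,-2],"jaw":-1},{"rotation":[0,0,0],"travel":[0,0,0],"jaw":-1}]'
```

```text
time: 23.8
ee_pos: [0.4858, -0.3264, 0.0275]
tcp_rot: [-90.2, 0.1, 86.5]
wrist_force: [-0.5, -0.1, 6.5]
opening: 0.0563
time: 24.05
ee_pos: [0.4861, -0.3266, 0.0262]
tcp_rot: [-90.2, 0.1, 86.5]
wrist_force: [-2.1, -0.2, 10.1]
opening: 0.0563
```

```bash
python3 - <<'E'
from h import *
save('wrist','w17',(180,60,380,240),3.5);save('side','d17',(180,90,340,200),4.5)
E
```

```text
(no output)
```

View pics/w17.png

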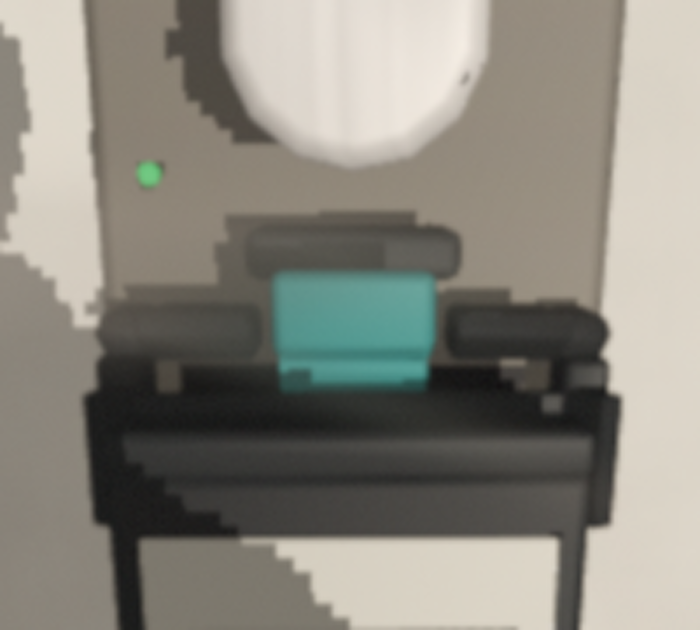

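View pics/d17.png

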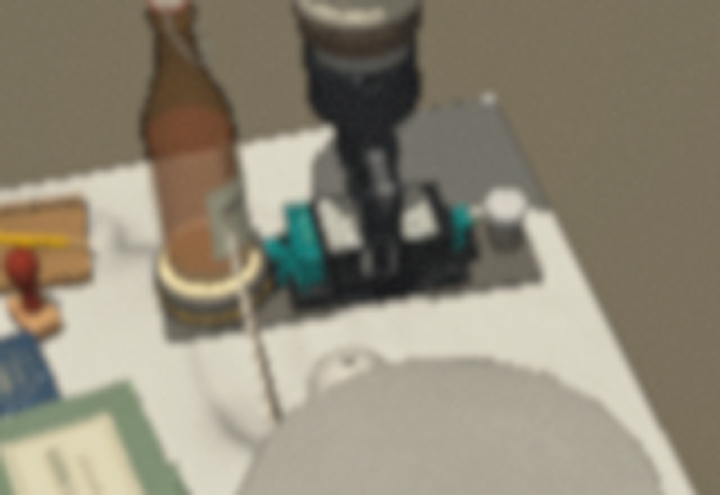

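```bash
python3 -m jog '[{"rotation":[0,0,0],"travel":[0,0,-2],"jaw":-1},{"rotation":[0,0,0],"travel":[0,0,0],"jaw":-1}]';  python3 -m jog '[{"rotation":[0,0,0],"travel":[0,0,-2],"jaw":-1},{"rotation":[0,0,0],"travel":[0,0,0],"jaw":-1}]';python3 -m jog '[{"rotation":[0,0,0],"travel":[0,0,-2],"jaw":-1},{"rotation":[0,0,0],"travel":[0,0,0],"jaw":-1}]'
```

```text
time: 24.4
ee_pos: [0.4856, -0.3265, 0.0233]
tcp_rot: [-90.1, 0.1, 86.5]
wrist_force: [-1.9, -1.3, 4.2]
opening: 0.0562
time: 24.65
ee_pos: [0.485, -0.326, 0.0201]
tcp_rot: [-90.0, 0.0, 86.5]
wrist_force: [-0.7, -0.9, 2.0]
opening: 0.0566
time: 24.9
ee_pos: [0.4844, -0.3254, 0.0166]
tcp_rot: [-89.9, -0.1, 86.5]
wrist_force: [1.1, -1.6, -8.6]
opening: 0.0563
```

```bash
python3 -m jog '[{"rotation":[0,0,0],"travel":[0,0,-1],"jaw":-1},{"rotation":[0,0,0],"travel":[0,0,0],"jaw":-1}]';python3 - <<'E'
from h import *
save('wrist','w18',(180,60,380,240),3.5);print(bot.get_obs()['wrist_force'])
E
```

```text
time: 25.15
ee_pos: [0.4845, -0.3255, 0.0164]
tcp_rot: [-90.0, -0.1, 86.5]
wrist_force: [-0.3, -0.6, -8.9]
opening: 0.0564
[  1.28811021  -0.4347948  -10.38729866]
```

View pics/w18.png

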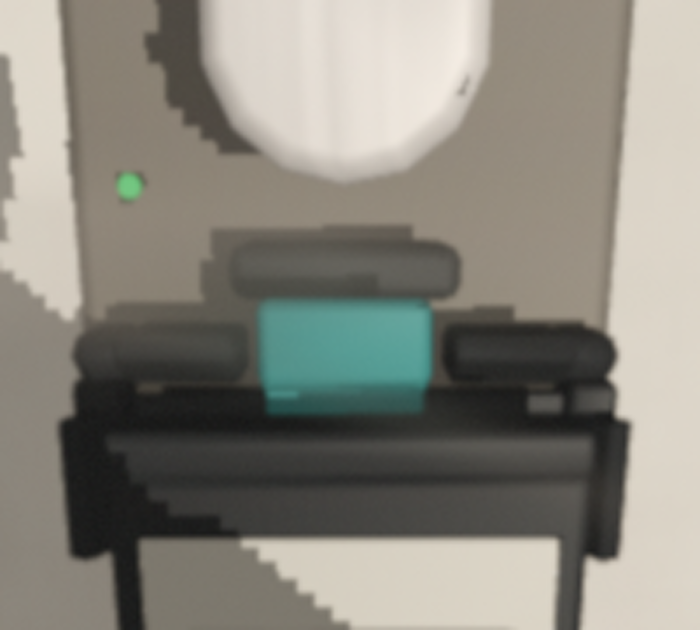

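```bash
python3 -m jog '[{"rotation":[0,0,0],"travel":[0,0,-1],"jaw":-1},{"rotation":[0,0,0],"travel":[0,0,0],"jaw":-1}]'; python3 -m jog '[{"rotation":[0,0,0],"travel":[0,0,-1],"jaw":-1},{"rotation":[0,0,0],"travel":[0,0,0],"jaw":-1}]'
```

```text
time: 25.45
ee_pos: [0.485, -0.3258, 0.0164]
tcp_rot: [-90.0, -0.0, 86.5]
wrist_force: [0.4, 0.1, -6.0]
opening: 0.0565
time: 25.7
ee_pos: [0.4853, -0.3261, 0.0157]
tcp_rot: [-90.1, 0.0, 86.5]
wrist_force: [0.5, -0.0, -2.1]
opening: 0.0565
```

```bash
python3 -m jog '[{"rotation":[0,0,0],"travel":[0,0,0],"jaw":0.5},{"rotation":[0,0,0],"travel":[0,0,0],"jaw":1},{"rotation":[0,0,0],"travel":[0,0,0],"jaw":1},{"rotation":[0,0,0],"travel":[0,0,10],"jaw":1},{"rotation":[0,0,0],"travel":[0,0,40],"jaw":1},{"rotation":[0,0,0],"travel":[0,0,45],"jaw":1},{"rotation":[0,0,0],"travel":[0,0,20],"jaw":1},{"rotation":[0,0,0],"travel":[0,0,0],"jaw":1}]'
python3 - <<'E'
from h import *
save('wrist','w19');save('side','d19',(180,90,340,200),4.5);o=bot.get_obs();print(o['ee_pos'],o['tcp_rot'],o['wrist_force'])
E
```

```text
time: 26.7
ee_pos: [0.4858, -0.3264, 0.1326]
tcp_rot: [-90.2, 0.1, 86.5]
wrist_force: [0.3, -0.1, -0.9]
opening: 0.0854
[ 0.48484892 -0.32576845  0.12968278] [-9.00164036e+01 -1.67455178e-02  8.65071648e+01] [-0.20980119  0.26268534 -1.31207048]
```

View pics/w19.png

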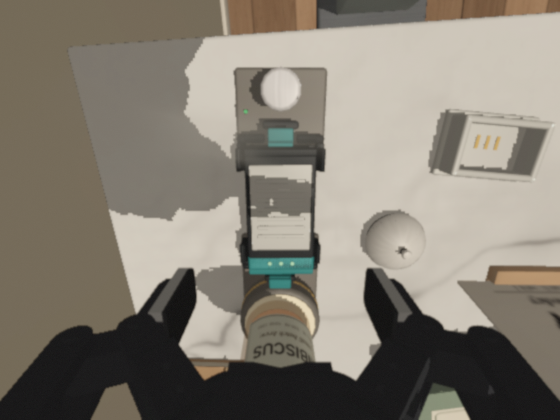

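View pics/d19.png

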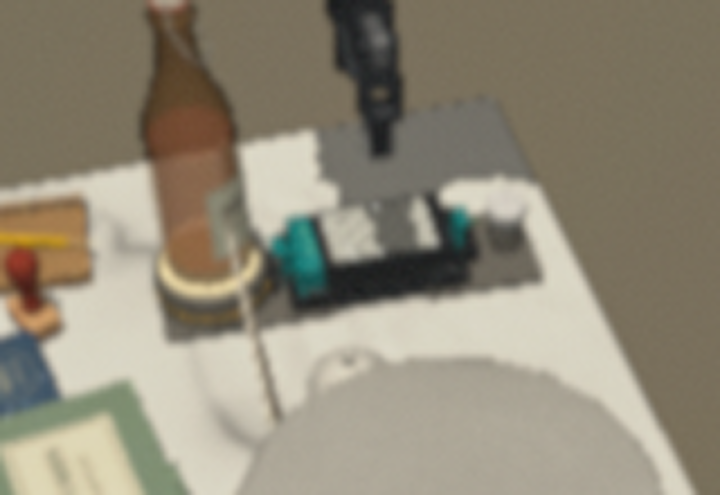

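```bash
python3 - <<'E'
from h import *
P=bot.camera_params('wrist');save('wrist','w20');np.save('pics/V20.npy',P['view'])
im=np.load('pics/last_wrist.npy');cv2.imwrite('pics/w20a.png',cv2.resize(im[55:300,225:340],None,fx=2.4*2,fy=2.4,interpolation=cv2.INTER_CUBIC))
cv2.imwrite('pics/w20b.png',cv2.resize(im[115:175,225:340],None,fx=6,fy=6,interpolation=cv2.INTER_CUBIC))
cv2.imwrite('pics/w20c.png',cv2.resize(im[225:300,225:340],None,fx=6,fy=6,interpolation=cv2.INTER_CUBIC))
print(bot.get_obs()['ee_pos'])
E
```

```text
[ 0.48458584 -0.32559907  0.12907527]
```

View pics/w20b.png

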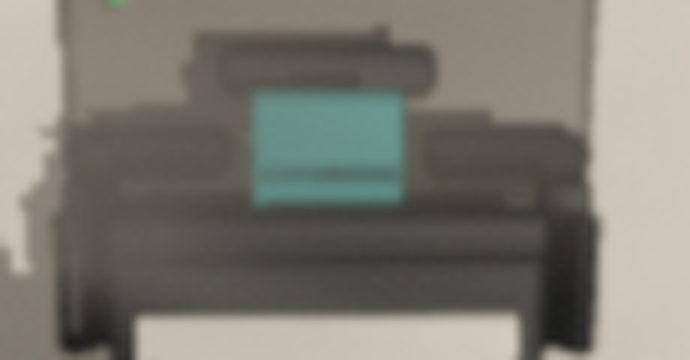

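View pics/w20c.png

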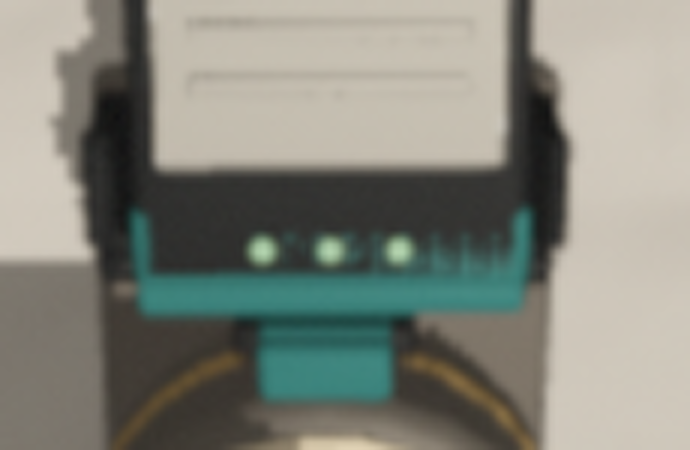

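Both catches look sprung in over the pack, which is home: TCP is 8.7 mm above its counter-grasp height, and 8 mm was expected. Next is the switch.

```bash
python3 -m jog '[{"rotation":[0,0,0],"travel":[-25,1.3,0],"jaw":1},{"rotation":[0,0,0],"travel":[-36,2,0],"jaw":1},{"rotation":[0,0,0],"travel":[-36,2,-20],"jaw":0.5},{"rotation":[0,0,0],"travel":[0,0,-30],"jaw":0.3},{"rotation":[0,0,0],"travel":[0,0,0],"jaw":0.3},{"rotation":[0,0,0],"travel":[0,0,0],"jaw":0.3}]'
python3 - <<'E'
from h import *
P=bot.camera_params('wrist');o=bot.get_obs();save('wrist','w21');x=o['ee_pos'];print(x,o['tcp_rot'],proj('wrist',[[.388,-.3203,.0495]],P))
E
```

```text
time: 27.6
ee_pos: [0.3882, -0.3206, 0.0806]
tcp_rot: [-90.0, -0.0, 86.5]
wrist_force: [1.1, -0.5, -0.4]
opening: 0.0558
[ 0.38822005 -0.32055491  0.08062751] [-9.00288789e+01 -1.02532708e-02  8.65212746e+01] [[279.13820718 245.21062622]]
```

View pics/w21.png

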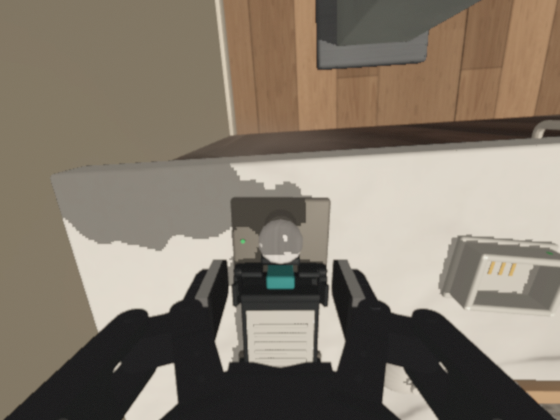

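```bash
python3 -m jog '[{"rotation":[0,0,0],"travel":[-1,0.7,-25],"jaw":0.3},{"rotation":[0,0,0],"travel":[0,0,-20],"jaw":0.3},{"rotation":[0,0,0],"travel":[0,0,-13],"jaw":0.3},{"rotation":[0,0,0],"travel":[0,0,0],"jaw":-1},{"rotation":[0,0,0],"travel":[0,0,0],"jaw":-1},{"rotation":[0,0,0],"travel":[0,0,0],"jaw":-1},{"rotation":[0,0,0],"travel":[0,0,0],"jaw":-1}]' 50
python3 - <<'E'
from h import *
save('wrist','w22',(180,150,400,330),3);print(bot.get_obs()['wrist_force'])
E
```

```text
time: 28.52
ee_pos: [0.3873, -0.3201, 0.0231]
tcp_rot: [-90.1, 0.0, 86.5]
wrist_force: [-1.7, 0.7, 4.0]
opening: 0.0267
[-1.01448883  0.76689352  4.98434246]
```

View pics/w22.png

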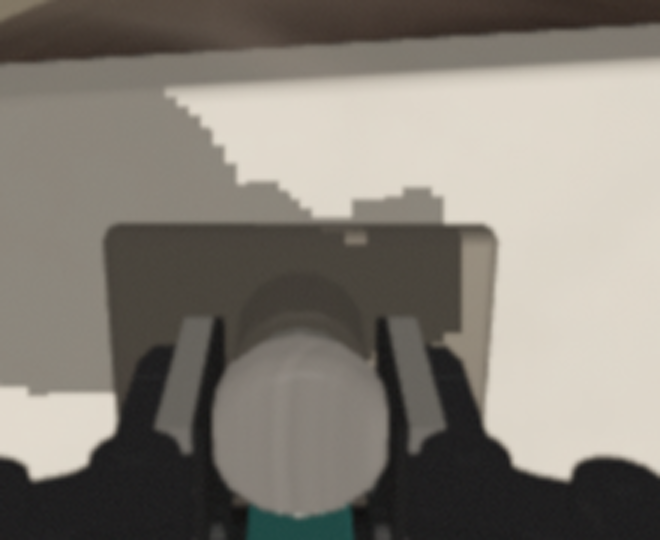

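```bash
python3 - <<'E'
from h import *
x=bot.get_obs()['ee_pos'];print(x,bot.get_obs()['opening'])
pts=[[.388,-.3203,.0495],x,x+[0,0,.019],x+[0.011,.013,.019],x+[-.011,.013,.019],x+[-.011,.013,0]]
print(((proj('wrist',pts)-[180,150])*3).round())
for u,v in[(212,425),(388,425),(300,515),(300,335)]:
  print(atz('wrist',(180+u/3,150+v/3),.0495))
E
```

```text
[ 0.38731892 -0.32012764  0.02305789] 0.027356339692103184
[[295. 447.]
 [296. 358.]
 [296. 417.]
 [377. 469.]
 [373. 353.]
 [364. 300.]]
[ 0.38317646 -0.33281856  0.0495    ]
[ 0.38483074 -0.30563574  0.0495    ]
[ 0.40075811 -0.32023835  0.0495    ]
[ 0.36846423 -0.31828986  0.0495    ]
```

```bash
python3 -m jog '[{"rotation":[0,0,0],"travel":[0,0,3],"jaw":-1},{"rotation":[0,0,0],"travel":[0,0,0],"jaw":-1}]'; python3 -m jog '[{"rotation":[0,0,0],"travel":[0,0,3],"jaw":-1},{"rotation":[0,0,0],"travel":[0,0,0],"jaw":-1}]'
```

```text
time: 28.82
ee_pos: [0.3872, -0.3201, 0.0252]
tcp_rot: [-90.1, 0.0, 86.5]
wrist_force: [2.5, -2.8, -3.9]
opening: 0.0273
time: 29.08
ee_pos: [0.3872, -0.3201, 0.0288]
tcp_rot: [-90.1, 0.0, 86.5]
wrist_force: [1.8, -1.1, 0.7]
opening: 0.0273
```

Force went -3.9 and then +0.7, so the knob is moving past half-way. Continue the pull.

```bash
python3 -m jog '[{"rotation":[0,0,0],"travel":[0,0,3],"jaw":-1},{"rotation":[0,0,0],"travel":[0,0,1],"jaw":-1},{"rotation":[0,0,0],"travel":[0,0,0],"jaw":-1}]'
python3 - <<'E'
from h import *
print(bot.get_obs()['wrist_force'],bot.get_obs()['ee_pos'])
save('side','d23',(180,90,340,200),4.5);save('scene','s23',(330,150,450,280),4.5);
E
```

```text
time: 29.45
ee_pos: [0.3873, -0.3201, 0.0328]
tcp_rot: [-90.1, 0.0, 86.5]
wrist_force: [1.2, -0.9, 5.7]
opening: 0.0272
[ 1.21739758 -0.93824095  5.69639368] [ 0.3872611  -0.32009043  0.03281736]
```

View pics/d23.png

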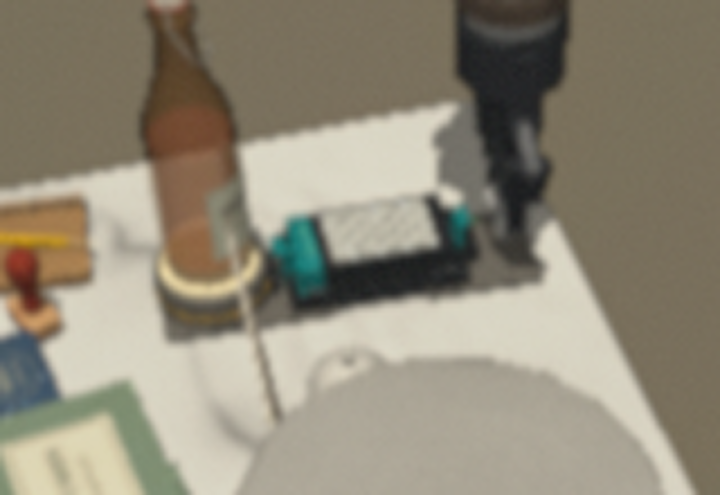

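View pics/s23.png

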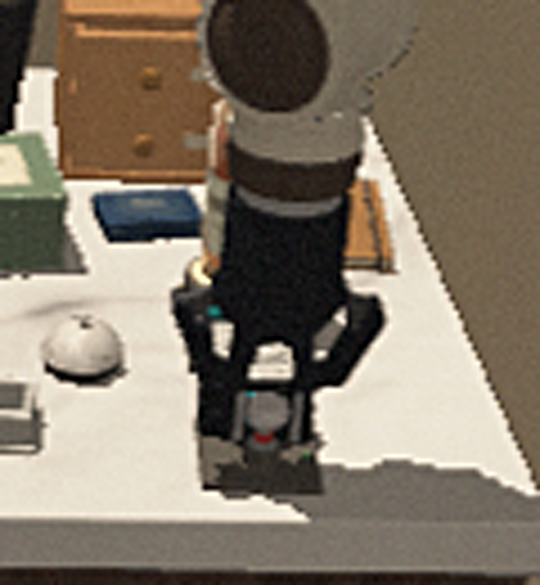

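```bash
python3 -m jog '[{"rotation":[0,0,0],"travel":[0,0,1],"jaw":-1},{"rotation":[0,0,0],"travel":[0,0,0.5],"jaw":-1},{"rotation":[0,0,0],"travel":[0,0,0],"jaw":-1}]'
```

```text
time: 29.92
ee_pos: [0.3872, -0.32, 0.0332]
tcp_rot: [-90.0, 0.0, 86.5]
wrist_force: [5.7, -4.7, -3.2]
opening: 0.0272
```

```bash
python3 -m jog '[{"rotation":[0,0,0],"travel":[0,0,0],"jaw":0.1},{"rotation":[0,0,0],"travel":[0,0,0],"jaw":0.1},{"rotation":[0,0,0],"travel":[0,0,0],"jaw":0.1}]'
python3 - <<'E'
from h import *
print(bot.get_obs()['wrist_force'],bot.get_obs()['ee_pos'])
save('wrist','w24');save('scene','s24',(330,150,450,280),4.5);
E
```

```text
time: 30.3
ee_pos: [0.3867, -0.3196, 0.0335]
tcp_rot: [-90.0, -0.0, 86.5]
wrist_force: [0.6, 0.2, 0.2]
opening: 0.0469
[0.62866645 0.21126452 0.17940648] [ 0.38666751 -0.31961735  0.03350476]
```

View pics/w24.png

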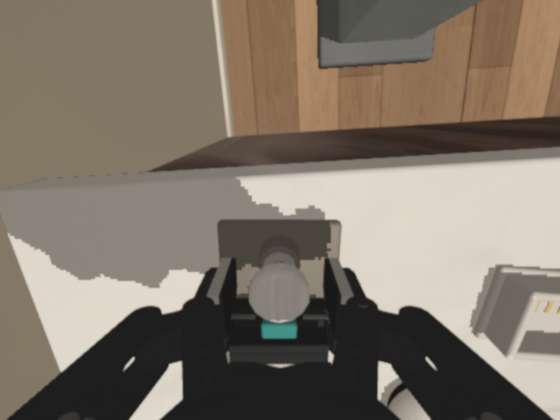

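View pics/s24.png

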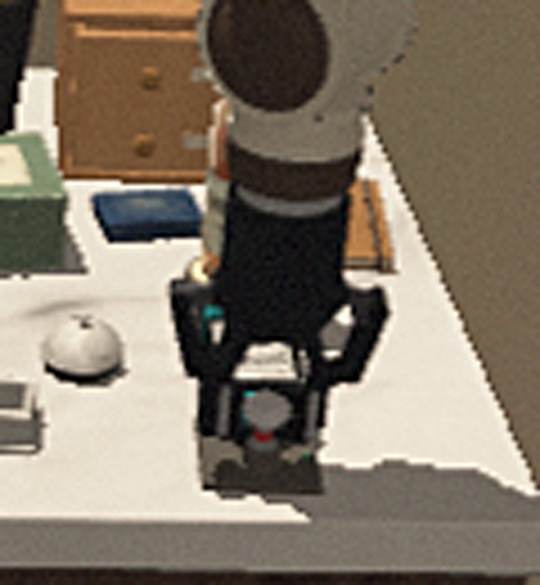

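The knob stays out by itself, with the red band visible at (262,437) in the scene crop. Grip it again and push it in.

```bash
python3 -m jog '[{"rotation":[0,0,0],"travel":[0,0,0],"jaw":-1},{"rotation":[0,0,0],"travel":[0,0,0],"jaw":-1},{"rotation":[0,0,0],"travel":[0,0,0],"jaw":-1},{"rotation":[0,0,0],"travel":[0,0,-3],"jaw":-1},{"rotation":[0,0,0],"travel":[0,0,-3],"jaw":-1},{"rotation":[0,0,0],"travel":[0,0,-3],"jaw":-1},{"rotation":[0,0,0],"travel":[0,0,-1],"jaw":-1},{"rotation":[0,0,0],"travel":[0,0,0],"jaw":-1}]'
```

```text
time: 31.4
ee_pos: [0.3869, -0.3201, 0.024]
tcp_rot: [-90.0, 0.0, 86.5]
wrist_force: [-3.2, -2.0, 4.3]
opening: 0.0272
```

```bash
python3 -m jog '[{"rotation":[0,0,0],"travel":[0,0,-1],"jaw":-1},{"rotation":[0,0,0],"travel":[0,0,0],"jaw":-1}]'; python3 -m jog '[{"rotation":[0,0,0],"travel":[0,0,-0.5],"jaw":-1},{"rotation":[0,0,0],"travel":[0,0,0],"jaw":-1}]'
```

```text
time: 31.65
ee_pos: [0.387, -0.3201, 0.0239]
tcp_rot: [-90.1, 0.0, 86.5]
wrist_force: [-5.2, 0.2, 12.4]
opening: 0.0275
time: 31.9
ee_pos: [0.3871, -0.3201, 0.0238]
tcp_rot: [-90.1, 0.0, 86.5]
wrist_force: [-6.0, 0.6, 16.3]
opening: 0.0269
```

```bash
python3 -m jog '[{"rotation":[0,0,0],"travel":[0,0,1],"jaw":-1},{"rotation":[0,0,0],"travel":[0,0,0],"jaw":0.3},{"rotation":[0,0,0],"travel":[0,0,0],"jaw":0.3},{"rotation":[0,0,0],"travel":[0,0,0],"jaw":0.3},{"rotation":[0,0,0],"travel":[0,0,20],"jaw":0.5},{"rotation":[0,0,0],"travel":[0,0,40],"jaw":1},{"rotation":[0,0,0],"travel":[0,0,50],"jaw":1},{"rotation":[0,0,0],"travel":[0,0,50],"jaw":1}]'; python3 -m jog '[{"rotation":[0,0,0],"travel":[0,10,40],"jaw":1},{"rotation":[0,0,0],"travel":[0,20,30],"jaw":1},{"rotation":[0,0,0],"travel":[0,0,0],"jaw":1},{"rotation":[0,0,0],"travel":[0,0,0],"jaw":1}]'
python3 - <<'E'
from h import *
P=bot.camera_params('wrist');save('wrist','w25');np.save('pics/V25.npy',P['view']);save('scene','s25',(330,150,450,280),4.5);save('side','d25')
print(bot.get_obs()['wrist_force'],bot.get_obs()['ee_pos'])
E
```

```text
time: 32.9
ee_pos: [0.3868, -0.3196, 0.1846]
tcp_rot: [-90.0, -0.0, 86.5]
wrist_force: [0.8, -0.6, -0.5]
opening: 0.0851
time: 33.4
ee_pos: [0.387, -0.2899, 0.2524]
tcp_rot: [-90.0, -0.0, 86.5]
wrist_force: [-0.4, 0.3, -0.4]
opening: 0.0853
[-0.0272336   0.51964808  0.18574712] [ 0.38666845 -0.28994374  0.25193488]
```

View pics/w25.png

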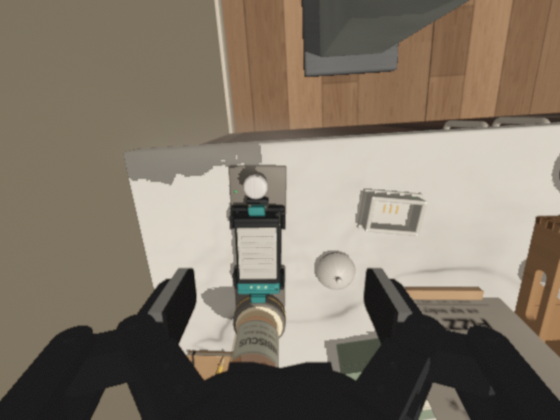

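View pics/s25.png

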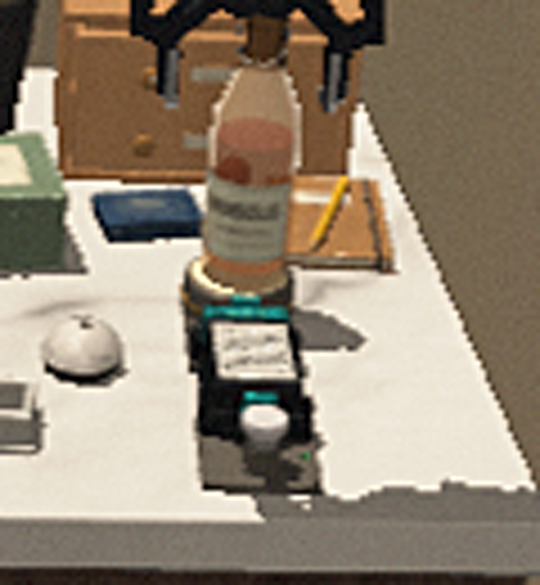

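View pics/d25.png

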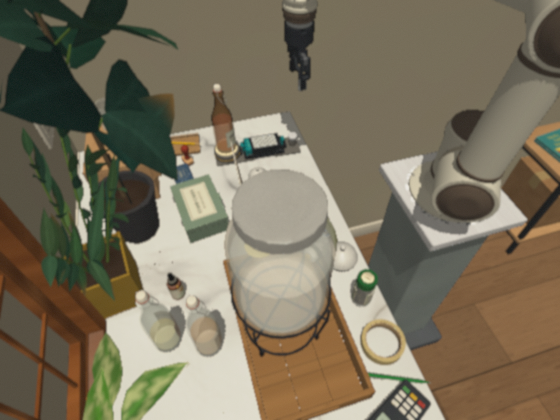

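```bash
python3 - <<'E'
from h import *
h=np.radians(-3.4);Rm=np.array([[np.cos(h),-np.sin(h),0],[np.sin(h),np.cos(h),0],[0,0,1]])
def cor(z): return np.array([.4858,-.3262,0])+np.array([[-.0415,-.0253,z],[-.0415,.0253,z],[.0335,.0253,z],[.0335,-.0253,z]])@Rm.T
for cam,im,P,cr in [('wrist','w25',{'K':bot.camera_params('wrist')['K'],'view':np.load('pics/V25.npy')},(215,150,305,330)),('side','d25',None,(230,120,310,170))]:
  a=cv2.imread(f'pics/{im}.png');s=3.3 if cam=='wrist' else 8
  a=cv2.resize(a[cr[1]:cr[3],cr[0]:cr[2]],None,fx=s,fy=s,interpolation=cv2.INTER_CUBIC)
  for z,c in((.042,(0,0,255)),(.047,(0,255,0))):
    p=(proj(cam,cor(z),P)-cr[:2]+.5)*s;cv2.polylines(a,[p.astype(np.int32)],True,c,1)
  cv2.imwrite(f'pics/ov_{cam}.png',a)
E
```

```text
(no output)
```

View pics/ov_wrist.png

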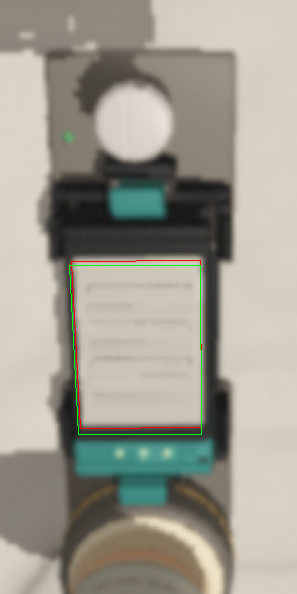

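View pics/ov_side.png

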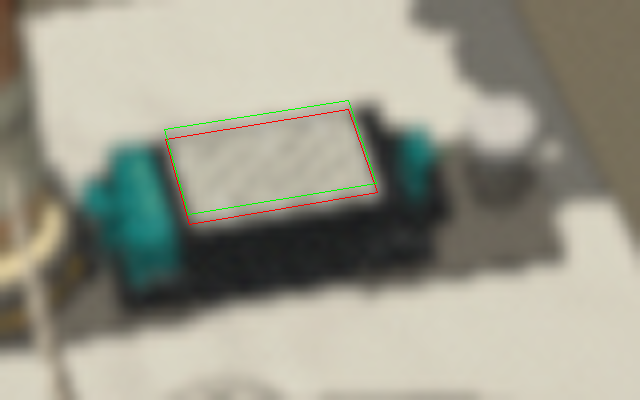

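In both views the pack's label matches the outline for the home height (42 mm), and the robot is clear of everything. Handing in.

```bash
python3 -c "
from workcell import bot
print(bot.job_done(), bot.get_obs()['time'])"
```

```text
the job is handed in; nothing more can be done
the job is handed in; nothing more can be done
```

The pack is home in the bay, ridged face up with the turquoise end next to the bottle. The switch has been pulled out, pushed back in and let go, with the light left off. I handed the job in at about 34 s.

- **Pack:** I lifted it out of the cup, laid it flat on the clear counter and regripped it from above. Then I set it between the corner guides and pushed it down. Resistance measured about 10 N before the catches let go and pulled the pack down. I stopped there and opened the gripper.
- **Switch:** I pulled the knob up about 10 mm and let go. It stayed out by itself, with its red band showing. I then pushed it back to its stop (about 16 N), released it and lifted clear.

**Last checks:**
- The pack's label matched the outline for the home height of 42 mm in both the wrist and side views.
- Both catches looked sprung in. I judged this from the pictures and the force readings, because the catch travel cannot be read directly.
- The knob was down with no red band showing.
- The bottle, spice jar, larger bell and tape looked unmoved in the side view.
- Measured forces were near zero, so the robot was touching nothing.

**What disagreed:**
- The gripper read 27 mm on the 30 mm knob.
- Single-view position estimates differed by 2–3 mm, so I aligned the pack to the light within one image.
- I couldn't tell from the pictures whether the lamp lit while the switch was out.

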